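# Put the tester's fixtures back in their trays

### The job

Put the spring tester's loose steel parts away: stack the two round pressure plates in the round dish, the large one flat on its floor and the small one centred on top of it; lay the two shank adapters lengthwise in the two-channel tray, one in each channel; and lay the square gauge block flat in the small square tray. Keep every part the same side up as you find it, set each one down rather than dropping it, and leave the scissors and the oil bottle where they are.

Things in the scene. Friction and masses are not known exactly. Their poses are not given: they have to be found in the camera images.
- plate_large: large round steel pressure plate, diameter 54, height 22 mm, 380 g, fine turned rings on its top face; lies flat on the bench. Origin: centre of the underside, z up
- plate_small: small round steel pressure plate, diameter 38, height 20 mm, 170 g, turned rings on its top face; lies flat on the bench. Origin: centre of the underside, z up
- adapter_a: steel shank adapter, lying: a square block 36 long x 24 wide x 24 high with a round shank of diameter 14, 24 long, out of one end at half height; 60 mm long in all, 190 g. Origin: middle of the 60 mm length, on the underside; x runs along the part towards the shank, z up. The block spans x = -30 to +6 (its middle is at x = -12), the shank x = +6 to +30. The two adapters are alike and interchangeable
- adapter_b: steel shank adapter, lying: a square block 36 long x 24 wide x 24 high with a round shank of diameter 14, 24 long, out of one end at half height; 60 mm long in all, 190 g. Origin: middle of the 60 mm length, on the underside; x runs along the part towards the shank, z up. The block spans x = -30 to +6 (its middle is at x = -12), the shank x = +6 to +30. The two adapters are alike and interchangeable
- gauge_block: square steel gauge block 34 x 34, height 22 mm, with an upright through hole of diameter 10 in its middle, 180 g; lies flat. Origin: centre of the underside; x and y square to its sides, z up
- dish: shallow round white plastic dish with a dark grey floor, fixed to the bench, outer diameter 89, inner diameter 82 mm; inner floor 4 mm and rim 12 mm above the bench. Origin: centre of its underside, z up
- channel_tray: shallow white plastic tray with a dark grey floor, fixed, 98 (along its x) x 132 (along its y) mm, walls 4 thick; inner floor 4 mm and wall tops 12 mm above the bench. One divider 4 thick runs along x through the middle and makes two channels, each 90 long (x) and 60 wide, with centre lines at y = +32 and y = -32 mm. Origin: centre of its underside, z up
- square_tray: small shallow square white plastic tray with a dark grey floor, fixed, 68 x 68 mm outside, walls 4 thick, 60 x 60 inside; inner floor 4 mm and wall tops 12 mm above the bench. Origin: centre of its underside; x and y square to its walls, z up
- scissors: bystander: loose scissors with blue grips, lying flat, about 175 long, 55 wide and 10 mm high. Origin: near the pivot, at bench height; x points to the blade tips (88 mm away), the grips end 80 mm behind
- oil_bottle: bystander: small standing white bottle with black cap, loose, diameter 36, height 75 mm. Origin: centre of its underside
Mind the look-alikes: they are no part of the job. Leave any orange look-alike of the plate_small alone. Leave any red or turquoise look-alike of the plate_large alone.

How it is judged (in metres and radians):
At the end, for the whole second after the job is handed in: Flat, right way up (0.1 rad), at rest: large plate within 18 mm of dish centre, small plate on it within 10 mm; an adapter in each channel, along it within 0.35 rad, within 18 mm of its middle along, 19 mm across; block within 15 mm of the square tray's centre in x and y (horizontal distance between plate_large and dish below 0.018 m and z of plate_large in the frame of dish between 0.002 and 0.007 m and horizontal distance between plate_small and plate_large below 0.01 m and z of plate_small in the frame of plate_large between 0.019 and 0.025 m and x of adapter_a in the frame of channel_tray between -0.018 and 0.018 m and z of adapter_a in the frame of channel_tray between 0.002 and 0.007 m and angle between the x axis of each of adapter_a, adapter_b and the x axis of channel_tray, either way round below 0.35 rad and x of adapter_b in the frame of channel_tray between -0.018 and 0.018 m and z of adapter_b in the frame of channel_tray between 0.002 and 0.007 m and ((y of adapter_a in the frame of channel_tray between 0.013 and 0.051 m and y of adapter_b in the frame of channel_tray between -0.051 and -0.013 m) or (y of adapter_b in the frame of channel_tray between 0.013 and 0.051 m and y of adapter_a in the frame of channel_tray between -0.051 and -0.013 m)) and x of gauge_block in the frame of square_tray between -0.015 and 0.015 m and y of gauge_block in the frame of square_tray between -0.015 and 0.015 m and z of gauge_block in the frame of square_tray between 0.002 and 0.007 m and angle between each of plate_large, plate_small, adapter_a, adapter_b, gauge_block's own z axis and vertical below 0.1 rad and linear speed of each of plate_large, plate_small, adapter_a, adapter_b, gauge_block below 0.02 m/s); the robot touches nothing.
It fails at once if the scissors moved by more than 20 mm (distance of scissors from where it was at the start of the episode above 0.02 m).
It fails at once if the oil bottle moved by more than 20 mm (distance of oil_bottle from where it was at the start of the episode above 0.02 m).
It fails at once if a part is dropped or thrown (faster than 0.7 m/s while out of the fingers) ((linear speed of plate_large above 0.7 m/s and contact force between the fingers and plate_large below 0.05 N) or (linear speed of plate_small above 0.7 m/s and contact force between the fingers and plate_small below 0.05 N) or (linear speed of adapter_a above 0.7 m/s and contact force between the fingers and adapter_a below 0.05 N) or (linear speed of adapter_b above 0.7 m/s and contact force between the fingers and adapter_b below 0.05 N) or (linear speed of gauge_block above 0.7 m/s and contact force between the fingers and gauge_block below 0.05 N)).
It also fails if it takes over 106 s, if anything falls off the work surface, if the arm or the gripper's body presses on something with over 40 N, if the wrist force passes 120 N, or if a joint passes its speed limit or range.

### The arm

A 6-joint arm with a two-finger parallel gripper is mounted at the origin on the work surface. World frame = base frame: x ahead of the robot, y to its left, z up, the work surface at z = 0. Lengths are in mm, angles in rad, forces in N, time in s.
With the tool pointing down it reaches from about 275 to 850 mm from the base axis. Payload 19 kg.
Tool frame: the origin (TCP) lies at the very end of the fingers, on their centre line; the grasp point (between the pads) lies 19 mm behind it; z points along the fingers, y is the direction in which the jaws open and shut (so a half turn about z gives the same grasp; the last joint's range is limited). The gripper opens to 85 mm and grips with 20 to 120 N. Pads are 22 mm wide; open, the fingers measure 114 mm over their backs; the gripper's body (76 mm by 85 mm) begins 54 mm behind the grasp point. The pads swing forward as they close: fully open they stand 13 mm farther back than shut.
Start: joints at [1.14, 0.15, 1.437, -0, 1.554, -0.134], TCP at [168.17, 549.827, 231.267] pointing down, gripper open.
Joint ranges: [-2.8, 2.8], [-0.68, 2.1], [0.12, 2.68], [-1.39, 4.53], [0.16, 2.79], [-2.81, 2.81]. Speed limits (rad/s): [1.89, 1.89, 2.22, 3.01, 3.01, 3.01].

### API

Orientations are given as a unit quaternion [w, x, y, z].
In Python, from workcell import arm gives the robot as it stands.
- The arm moves only by the tool send_rows, never from a script. Its argument "steps" is a list of rows, each an object of numbers: "tx", "ty", "tz": the shift along the tool's x, y, z in m; "wx", "wy", "wz": the turn, a rotation vector about the tool's x, y, z in rad; "jaw": the opening in per cent of the stroke, from 0 (shut) to 100 (fully open). In form: [{"tx": .., "ty": .., "tz": .., "wx": .., "wy": .., "wz": .., "jaw": ..}, ...]. A call has 1 to 12 rows; each row is the pose to reach, as a shift and turn from the pose commanded when the call began, along the tool's axes at that moment; what a row does not reach only later rows make up. A row lasts 1/12 s, in which the tool goes at most 41.7 mm and 7.16 degrees, less where a joint would pass 70% of its speed; a pose out of reach is approached as far as the arm can. A call with a gripper value outside its range is refused whole. The fingers move at their own pace and stop on an object; "force" is the grip in N (left out, the last holds). Time passes only in rows, so rows that repeat a pose let the fingers close. It gives the time, the measured TCP pose, the force and the opening at its end, in the units of the state.
- arm.get_state(): the state, without advancing time (a new reading comes with each control period).
- arm.read_camera(name): name is "scene" or "side" or "wrist"; returns a dict with "pixels" (384x512x3 uint8, blue, green, red), "fx", "fy", "cx", "cy" (pixels), "position" and "rotation" of the camera in the world. Camera axes: x right, y down, z forward; pixel columns grow to the right and rows downward; lengths in mm; the calibration is good to about 2 mm. A picture is of the moment at which its call begins. There is no depth.
- arm.close_job(): hands the job in, once; it reports no verdict.
The state is a dict: "time_s": time; "joint_pos": joint angles; "joint_vel": joint speeds; "effort": joint torques, N m; "ee_pos": TCP position; "tcp_rot": TCP orientation; "force": force on the tool from outside, world axes, zero at the start; "torque": the same for the moment, N m; "grip_width": opening from 0.0 (shut) to 1.0 (fully open).
Only numpy, scipy, OpenCV 4.12 (cv2) and the standard library are available. Lean on these libraries where they do the work, as an engineer would, in place of code of your own. Each camera call takes 0.05 s, during which the arm holds its last target.

## Working session

There is one attempt and no reset: what is moved stays moved. The work goes in short steps, Python scripts to look and compute and a tool call to move; the robot and the scene stay as the last step left them, time stands still between calls to the robot, and variables do not carry over. Pictures are saved under pics/ and viewed, and the job is handed in when it is done.

Besides the shell and the picture viewer there is one more tool, called after "Request:" by a JSON object that holds its "api" and its "payload". send_rows: Moves the arm, as the interface text tells. Its arguments: {"type":"object","properties":{"steps":{"type":"array"},"force":{"type":"number"}},"required":["steps"]}

```bash
ls; mkdir -p pics; python3 - <<'E'
from workcell import arm
import cv2,numpy as np
s=arm.get_state(); print({k:np.round(v,3).tolist() for k,v in s.items()})
for n in("scene","side","wrist"):
    d=arm.read_camera(n); cv2.imwrite(f"pics/{n}0.png",d["pixels"]); print(n,d["fx"],d["cx"],d["cy"],np.round(d["position"],1),np.round(d["rotation"],3).tolist())
E
```

```text
pics
{'time_s': 0.0, 'joint_pos': [1.14, 0.151, 1.438, -0.0, 1.554, -0.134], 'joint_vel': [-0.001, 0.0, -0.0, -0.002, 0.0, -0.0], 'effort': [0.001, -71.306, -57.087, -0.0, 0.009, 0.0], 'ee_pos': [168.099, 549.643, 230.718], 'tcp_rot': [-0.0, 0.148, 0.989, -0.001], 'force': [-0.05, 0.323, -0.2], 'torque': [-0.008, -0.018, -0.015], 'grip_width': 1.001}
scene 491.257233935889 251.18895746810423 189.12217692893495 [1401.2  190.6 1015.3] [-0.229, 0.57, 0.738, -0.279]
side 372.60127633814557 257.29934521167945 191.67227565212204 [336.3 782.  579.6] [0.053, -0.117, 0.873, -0.47]
wrist 292.35586786033684 256.2711109679806 189.33910760883757 [103.7 569.9 373.2] [0.11, 0.796, 0.59, 0.08]
```

View pics/scene0.png

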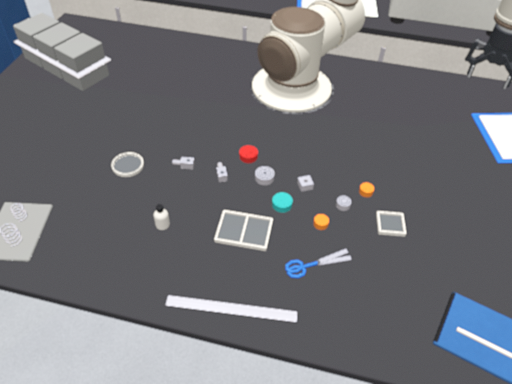

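View pics/side0.png

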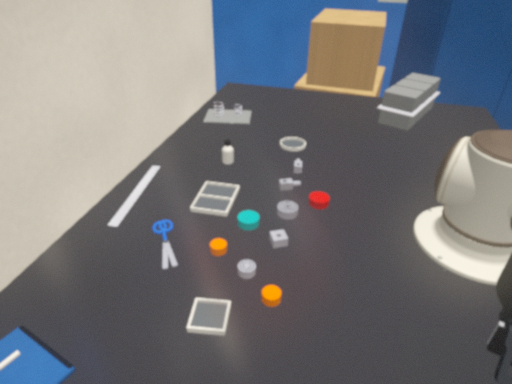

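View pics/wrist0.png

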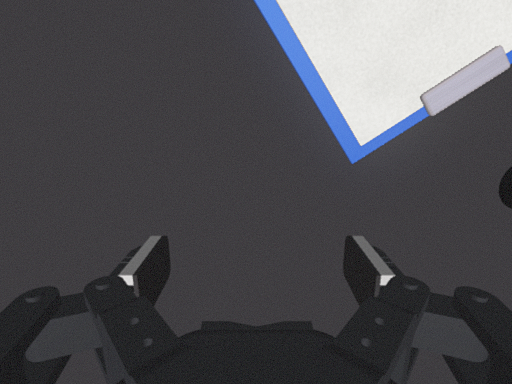

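The scene image shows the dish at (127,164), adapters at (184,162) and (222,172), and the gauge block at (306,183). The trays are at (244,230) and (391,223). Candidates for the large plate are grey (264,175), red (249,153) and turquoise (282,202). Candidates for the small plate are grey (344,203) and orange (367,189) and (321,222). The grey ones are the steel parts, and I'll confirm that in a crop.

```bash
cat > h.py <<'E'
import numpy as np,cv2,json
from scipy.spatial.transform import Rotation as R
def rot(q): q=np.asarray(q); return q if q.shape==(3,3) else R.from_quat([q[1],q[2],q[3],q[0]]).as_matrix()
def ray(d,uv,z):
    uv=np.atleast_2d(uv).astype(float)
    v=np.c_[(uv[:,0]-d["cx"])/d["fx"],(uv[:,1]-d["cy"])/d["fy"],np.ones(len(uv))]@rot(d["rotation"]).T
    p=np.asarray(d["position"]); return (p+v*((z-p[2])/v[:,2])[:,None])[:,:2]
def proj(d,P):
    c=(np.atleast_2d(P)-np.asarray(d["position"]))@rot(d["rotation"]); return np.c_[d["fx"]*c[:,0]/c[:,2]+d["cx"],d["fy"]*c[:,1]/c[:,2]+d["cy"]]
def cam(arm,n,tag):
    d=arm.read_camera(n); cv2.imwrite(f"pics/{n}_{tag}.png",d["pixels"])
    np.save(f"pics/{n}_{tag}.npy",d,allow_pickle=True); return d
def load(n,tag): return np.load(f"pics/{n}_{tag}.npy",allow_pickle=True).item()
E
python3 - <<'E'
from h import *
from workcell import arm
a=cam(arm,"scene","a");b=cam(arm,"side","a")
cv2.imwrite("pics/crop_scene.png",cv2.resize(a["pixels"][135:285,95:425],None,fx=2.42,fy=2.42,interpolation=3))
cv2.imwrite("pics/crop_side.png",cv2.resize(b["pixels"][125:345,130:345],None,fx=2.7,fy=2.7,interpolation=3))
for n,p in dict(dish=(127,164),ada=(184,162),adb=(222,172),red=(249,153),big=(264,175),gb=(306,183),small=(344,203),sq=(391,223),ch=(244,230)).items(): print(n,ray(a,p,10).round())
for n,p in dict(dish=(293,144),ada=(297,166),adb=(286,184),big=(288,210),gb=(279,238),small=(247,268),sq=(209,316),ch=(215,198)).items(): print(n,ray(b,p,10).round())
E
```

```text
dish [[ 509. -385.]]
ada [[ 457. -230.]]
adb [[ 467. -112.]]
red [[371. -57.]]
big [[447.   6.]]
gb [[446. 127.]]
small [[493. 240.]]
sq [[530. 368.]]
ch [[652.   2.]]
dish [[ 503. -373.]]
ada [[ 464. -225.]]
adb [[ 477. -113.]]
big [[448.   9.]]
gb [[447. 124.]]
small [[492. 237.]]
sq [[526. 373.]]
ch [[647.  10.]]
```

View pics/crop_scene.png

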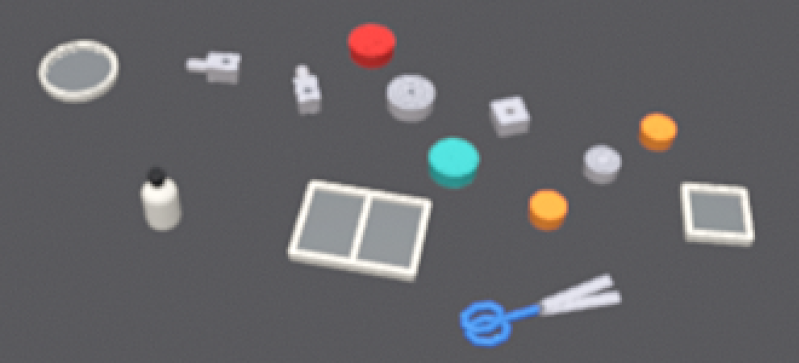

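View pics/crop_side.png

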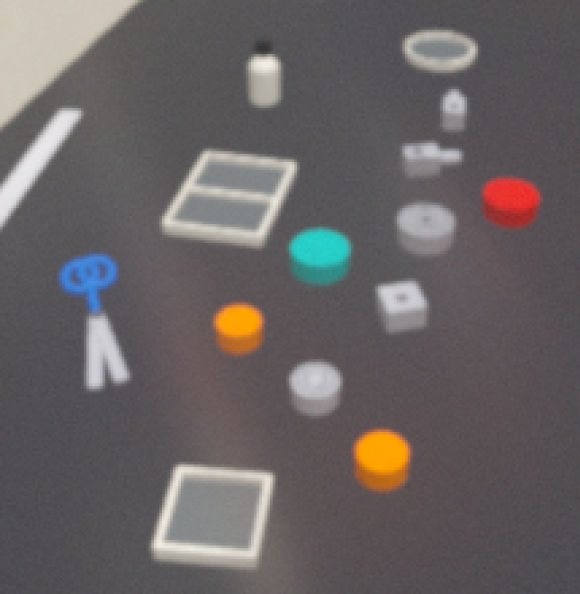

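The crops show that the grey ringed discs are the only steel plates: the large one at scene (264,175) and the small one at (344,203). Red, turquoise and orange are the look-alikes. Next I'll measure everything.

```bash
cat > m.py <<'E'
from h import *
def blobs(d,roi=None):
    im=cv2.cvtColor(d["pixels"],cv2.COLOR_BGR2HSV); return im
def comp(mask,uv):
    n,l,st,c=cv2.connectedComponentsWithStats(mask.astype(np.uint8),connectivity=8)
    ys,xs=np.nonzero(l>0); i=np.argmin((xs-uv[0])**2+(ys-uv[1])**2); return (l==l[ys[i],xs[i]]).astype(np.uint8)
def hull(m): return cv2.convexHull(max(cv2.findContours(m,0,2)[0],key=cv2.contourArea))
def cen(h): M=cv2.moments(h); return M["m10"]/M["m00"],M["m01"]/M["m00"]
E
python3 - <<'E'
from m import *
S=dict(dish=(127,164,6),ada=(187,162,12),adb=(222,174,12),big=(264,175,11),gb=(306,183,11),small=(344,203,10),sq=(391,223,6),ch=(244,230,6))
T=dict(dish=(293,144,6),ada=(297,166,12),adb=(286,184,12),big=(288,210,11),gb=(279,238,11),small=(247,268,10),sq=(209,316,6),ch=(215,198,6))
for cn,D in(("scene",S),("side",T)):
    d=load(cn,"a"); im=d["pixels"]; v=im.max(2); 
    print(cn)
    for n,(u,w,z) in D.items():
        m=comp(v>120,(u,w)); h=hull(m); c=cen(h)
        P=ray(d,h.reshape(-1,2),z).astype(np.float32); r=cv2.minAreaRect(P)
        ctr=ray(d,c,z)[0]
        print(n,m.sum(),np.round(c,1),"xy",ctr.round(1),"rect",np.round(r[0],0),np.round(r[1],0),round(r[2],1))
E
```

```text
scene
dish 694 [127.  163.8] xy [ 504.4 -387.7] rect [ 503. -388.] [106.  94.] 54.7
ada 223 [183.9 162. ] xy [ 459.6 -229.4] rect [ 460. -234.] [53. 64.] 9.8
adb 186 [221.4 171.8] xy [ 468.9 -113.6] rect [ 467. -114.] [76. 31.] 17.0
big 332 [264.  174.7] xy [447.1   6.3] rect [447.   7.] [71. 58.] 15.3
gb 225 [305.2 182.4] xy [445.6 124.7] rect [445. 125.] [57. 46.] 29.9
small 207 [343.2 202.3] xy [490.5 237.4] rect [491. 238.] [56. 41.] 7.6
sq 733 [390.8 223. ] xy [526.2 368. ] rect [525. 368.] [86. 77.] 9.0
ch 1898 [243.6 229.6] xy [ 6.482e+02 -6.000e-01] rect [646.  -2.] [114. 140.] 2.9
side
dish 363 [292.5 143.4] xy [ 506.7 -385.2] rect [ 506. -387.] [ 95. 120.] 11.9
ada 121 [297.6 165.1] xy [ 462.8 -227.1] rect [ 463. -229.] [28. 90.] 9.0
adb 203 [288.4 182.9] xy [ 470.6 -117.1] rect [ 467. -119.] [62. 65.] 16.2
big 351 [287.3 208.8] xy [450.2   6.2] rect [449.   5.] [55. 80.] 12.2
gb 294 [278.5 237.6] xy [448.4 123.9] rect [448. 123.] [42. 62.] 27.1
small 323 [246.5 268.1] xy [493.2 237.4] rect [493. 238.] [41. 55.] 15.7
sq 1500 [209.  315.9] xy [527.2 369.8] rect [528. 367.] [76. 84.] 9.6
ch 1332 [214.7 198.2] xy [649.7   5.6] rect [651.  -1.] [110. 159.] 3.0
```

```bash
cat > go.py <<'E'
import sys
from h import *
from workcell import arm
# usage: go.py x y z psi_deg  (psi = world angle of jaw axis)
def tgt(x,y,z,psi):
    p=np.radians(psi); Y=np.array([np.cos(p),np.sin(p),0]);Z=np.array([0,0,-1.]);X=np.cross(Y,Z)
    return np.array([x,y,z]),np.c_[X,Y,Z]
def show(*a):
    s=arm.get_state(); Rm=rot(s["tcp_rot"]); P,Q=tgt(*a)
    t=Rm.T@(P-s["ee_pos"])/1000; w=R.from_matrix(Rm.T@Q).as_rotvec()
    psi=np.degrees(np.arctan2(Rm[1,1],Rm[0,1]))
    print("t",s["time_s"],"at",np.round(s["ee_pos"],1),"psi",psi.round(1),"jaw",round(s["grip_width"],3),"F",np.round(s["force"],1)); print("  shift",t.round(4),"w",w.round(4),"rows~",round(max(np.linalg.norm(t)/.0417,np.linalg.norm(w)/.125),1))
if __name__=="__main__": show(*map(float,sys.argv[1:5]))
E
python3 go.py 450 6 150 90
python3 - <<'E'
from m import *
a=load("scene","a")
for n,p,z in [("orange1",(367,189),12),("orange2",(321,222),12),("turq",(282,202),12),("red",(249,153),12),("bottle base",(162,227),0),("shA",(176,162),12),("blkA",(188,163),12),("shB",(220,166),12),("blkB",(222.5,174),12),("scis",(316,263),5)]: print(n,ray(a,p,z).round())
b=load("side","a")
for n,p,z in [("shA",(297,160),12),("blkA",(298,167),12),("shB",(297,183),12),("blkB",(286,184),12),("bottle base",(228,162),0)]: print(n,ray(b,p,z).round())
E
```

```text
t 0.25 at [168.1 549.8 231. ] psi 73.0 jaw 1.001 F [ 0.  -0.3  0.3]
  shift [-0.4286 -0.4375  0.0812] w [-5.000e-04 -2.000e-04 -2.968e-01] rows~ 14.8
orange1 [[426. 295.]]
orange2 [[576. 189.]]
turq [[535.  77.]]
red [[373. -57.]]
bottle base [[ 691. -209.]]
shA [[ 465. -251.]]
blkA [[ 460. -217.]]
shB [[ 447. -124.]]
blkB [[ 476. -108.]]
scis [[701. 197.]]
shA [[ 470. -259.]]
blkA [[ 460. -216.]]
shB [[ 447. -124.]]
blkB [[ 476. -109.]]
bottle base [[ 683. -206.]]
```

Request:
{"api": "send_rows", "payload": {"steps": [{"tx": -0.429, "ty": -0.437, "tz": 0.081, "wz": -0.297, "jaw": 100}, {"tx": -0.429, "ty": -0.437, "tz": 0.081, "wz": -0.297, "jaw": 100}, {"tx": -0.429, "ty": -0.437, "tz": 0.081, "wz": -0.297, "jaw": 100}, {"tx": -0.429, "ty": -0.437, "tz": 0.081, "wz": -0.297, "jaw": 100}, {"tx": -0.429, "ty": -0.437, "tz": 0.081, "wz": -0.297, "jaw": 100}, {"tx": -0.429, "ty": -0.437, "tz": 0.081, "wz": -0.297, "jaw": 100}, {"tx": -0.429, "ty": -0.437, "tz": 0.081, "wz": -0.297, "jaw": 100}, {"tx": -0.429, "ty": -0.437, "tz": 0.081, "wz": -0.297, "jaw": 100}, {"tx": -0.429, "ty": -0.437, "tz": 0.081, "wz": -0.297, "jaw": 100}, {"tx": -0.429, "ty": -0.437, "tz": 0.081, "wz": -0.297, "jaw": 100}, {"tx": -0.429, "ty": -0.437, "tz": 0.081, "wz": -0.297, "jaw": 100}, {"tx": -0.429, "ty": -0.437, "tz": 0.081, "wz": -0.297, "jaw": 100}], "force": 80}}

```text
validation failed for argument at $.st...
```

```bash
python3 go.py 450 6 150 90
```

```text
t 0.25 at [168.1 549.8 231. ] psi 73.0 jaw 1.001 F [ 0.  -0.3  0.3]
  shift [-0.4286 -0.4375  0.0812] w [-5.000e-04 -2.000e-04 -2.968e-01] rows~ 14.8
```

Request:
{"api": "send_rows", "payload": {"steps": [{"tx": -0.429, "ty": -0.437, "tz": 0.081, "wx": 0, "wy": 0, "wz": -0.297, "jaw": 100}, {"tx": -0.429, "ty": -0.437, "tz": 0.081, "wx": 0, "wy": 0, "wz": -0.297, "jaw": 100}, {"tx": -0.429, "ty": -0.437, "tz": 0.081, "wx": 0, "wy": 0, "wz": -0.297, "jaw": 100}, {"tx": -0.429, "ty": -0.437, "tz": 0.081, "wx": 0, "wy": 0, "wz": -0.297, "jaw": 100}, {"tx": -0.429, "ty": -0.437, "tz": 0.081, "wx": 0, "wy": 0, "wz": -0.297, "jaw": 100}, {"tx": -0.429, "ty": -0.437, "tz": 0.081, "wx": 0, "wy": 0, "wz": -0.297, "jaw": 100}, {"tx": -0.429, "ty": -0.437, "tz": 0.081, "wx": 0, "wy": 0, "wz": -0.297, "jaw": 100}, {"tx": -0.429, "ty": -0.437, "tz": 0.081, "wx": 0, "wy": 0, "wz": -0.297, "jaw": 100}, {"tx": -0.429, "ty": -0.437, "tz": 0.081, "wx": 0, "wy": 0, "wz": -0.297, "jaw": 100}, {"tx": -0.429, "ty": -0.437, "tz": 0.081, "wx": 0, "wy": 0, "wz": -0.297, "jaw": 100}, {"tx": -0.429, "ty": -0.437, "tz": 0.081, "wx": 0, "wy": 0, "wz": -0.297, "jaw": 100}, {"tx": -0.429, "ty": -0.437, "tz": 0.081, "wx": 0, "wy": 0, "wz": -0.297, "jaw": 100}], "force": 80}}

```text
time_s: 1.25
ee_pos: [394.7, 112.8, 166.5]
tcp_rot: [0.0, -0.0, 1.0, 0.0]
force: [1.5, 0.4, 0.6]
grip_width: 0.999
```

```bash
python3 go.py 450 6 150 90
```

```text
t 1.25 at [394.7 112.8 166.5] psi 90.0 jaw 0.999 F [1.5 0.4 0.6]
  shift [-0.0552 -0.1068  0.0165] w [0.0001 0.0008 0.0002] rows~ 2.9
```

Request:
{"api": "send_rows", "payload": {"steps": [{"tx": -0.055, "ty": -0.107, "tz": 0.016, "wx": 0, "wy": 0, "wz": 0, "jaw": 85}, {"tx": -0.055, "ty": -0.107, "tz": 0.016, "wx": 0, "wy": 0, "wz": 0, "jaw": 85}, {"tx": -0.055, "ty": -0.107, "tz": 0.016, "wx": 0, "wy": 0, "wz": 0, "jaw": 85}, {"tx": -0.055, "ty": -0.107, "tz": 0.016, "wx": 0, "wy": 0, "wz": 0, "jaw": 85}, {"tx": -0.055, "ty": -0.107, "tz": 0.016, "wx": 0, "wy": 0, "wz": 0, "jaw": 85}, {"tx": -0.055, "ty": -0.107, "tz": 0.016, "wx": 0, "wy": 0, "wz": 0, "jaw": 85}]}}

```text
time_s: 1.75
ee_pos: [449.2, 7.9, 150.3]
tcp_rot: [-0.0, 0.0, 1.0, 0.0]
force: [0.3, 0.1, 0.3]
grip_width: 0.851
```

```bash
python3 go.py 450 6 150 90; python3 - <<'E'
from m import *
from workcell import arm
d=cam(arm,"wrist","b"); print(np.round(d["position"],1), rot(d["rotation"]).round(3).tolist())
E
```

```text
t 1.75 at [449.2   7.9 150.3] psi 90.0 jaw 0.851 F [0.3 0.1 0.3]
  shift [-0.0008 -0.0019  0.0003] w [ 0.0002 -0.0006 -0.0005] rows~ 0.1
[381.8   8.  292.8] [[0.0, 0.963, 0.27], [1.0, 0.0, -0.001], [-0.001, 0.27, -0.963]]
```

View pics/wrist_b.png

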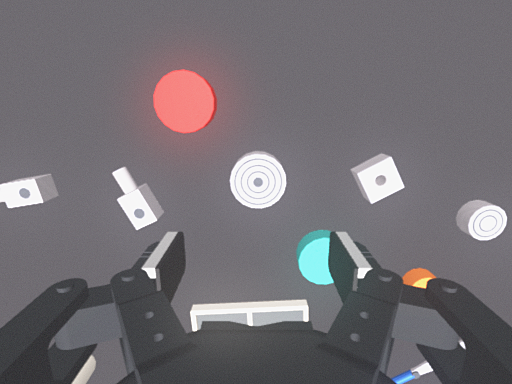

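The wrist view shows plate_large at (258,181), the gauge block at (379,180), adapter B at (137,200), adapter A at (25,190) and plate_small at (487,220). I'll measure their top faces.

```bash
cat > wm.py <<'E'
from m import *
def top(d,uv,z,thr,ang=True):
    im=d["pixels"]; g=im.min(2)
    m=comp(g>thr,uv); h=hull(m); P=ray(d,h.reshape(-1,2),z).astype(np.float32)
    c=ray(d,cen(h),z)[0]; r=cv2.minAreaRect(P); (ex,ey),rad=cv2.minEnclosingCircle(P)
    print(uv,m.sum(),"cen",c.round(1),"rect",np.round(r[0],1),np.round(r[1],1),round(r[2],1),"circ",round(ex,1),round(ey,1),round(rad*2,1))
E
python3 - <<'E'
from wm import *
d=load("wrist","b"); g=d["pixels"].min(2)
print(g[181,225:292:3], g[180,350:410:3], g[150:215:4,258]);print(g[220,455:512:3]);print(g[190:230:2,137])
for thr in(150,175,195):
  for uv,z in(((245,181),22),((370,188),22),((490,212),20),((130,207),24),((12,193),24)): top(d,uv,z,thr)
E
```

```text
[119 116 252 215 248 233 248 248 249 251 164 168 160 249 249 249 249 249
 248 244 255 114 120] [115 113 154 172 248 247 247 247 250 177 171 163 231 247 247 247 247 233
 118 116] [127 237 228 247 242 250 247 164 167 186 248 249 205 248 250 118 114]
[118 152 156 156 160 252 248 250 248 242 247 247 247 249 244 248 241 235
 115]
[252 247 246 246 247 247 247 247 247 229 157 163 158 154 242 247 246 247
 247 255]
(245, 181) 2567 cen [448.4   9. ] rect [449.7   9. ] [54.9 54.7] 45.3 circ 448.7 9.1 56.6
(370, 188) 1665 cen [446.  123.3] rect [446.3 123.3] [41.6 38.3] 28.9 circ 446.6 123.4 55.3
(490, 212) 1499 cen [489.6 232.7] rect [489.  232.8] [52.6 38. ] 56.5 circ 490.7 231.9 53.1
(130, 207) 1619 cen [ 466.3 -108.6] rect [ 464.5 -109.3] [60.5 34.6] 25.5 circ 466.7 -112.8 63.1
(12, 193) 1059 cen [ 458.9 -214.4] rect [ 459.2 -212.7] [26.2 57.5] 9.6 circ 456.1 -213.2 60.4
(245, 181) 2450 cen [448.6   9.1] rect [449.9   9.2] [54.1 53.6] 44.8 circ 449.0 9.2 55.8
(370, 188) 1486 cen [445.9 123.8] rect [446.4 123.5] [41.  37.6] 29.2 circ 446.1 123.3 54.8
(490, 212) 1169 cen [490.4 236.9] rect [490.  238.5] [43.9 37.9] 3.9 circ 489.2 234.3 49.9
(130, 207) 1197 cen [ 467.2 -111.9] rect [ 466.4 -113. ] [60.  26.3] 25.5 circ 466.8 -113.2 63.0
(12, 193) 933 cen [ 459.8 -217. ] rect [ 460.1 -217. ] [25.7 47.9] 9.1 circ 456.5 -217.5 51.0
(245, 181) 2343 cen [449.1   9.1] rect [449.5   9.1] [53.2 53.4] 84.5 circ 449.8 9.3 54.4
(370, 188) 1234 cen [448.1 126.1] rect [448.4 126.1] [35.  34.9] 29.1 circ 448.7 125.9 47.4
(490, 212) 1031 cen [492.5 238.6] rect [492.5 238.6] [36.5 37.3] 0.0 circ 493.0 238.7 38.5
(130, 207) 1154 cen [ 467.5 -112.2] rect [ 466.7 -113.7] [59.8 24.4] 26.0 circ 466.8 -113.6 62.9
(12, 193) 882 cen [ 460.9 -218.8] rect [ 461.2 -220.4] [24.6 40.9] 9.6 circ 460.9 -219.4 43.9
```

```bash
python3 go.py 449.5 9.1 6 90
```

```text
t 1.8 at [449.1   8.4 150.5] psi 90.0 jaw 0.848 F [ 0.5  0.3 -0.3]
  shift [-0.0004  0.0007  0.1445] w [ 0.0001 -0.0001  0.0007] rows~ 3.5
```

Request:
{"api": "send_rows", "payload": {"steps": [{"tx": 0, "ty": 0.001, "tz": 0.04, "wx": 0, "wy": 0, "wz": 0, "jaw": 85}, {"tx": 0, "ty": 0.001, "tz": 0.08, "wx": 0, "wy": 0, "wz": 0, "jaw": 85}, {"tx": 0, "ty": 0.001, "tz": 0.115, "wx": 0, "wy": 0, "wz": 0, "jaw": 85}, {"tx": 0, "ty": 0.001, "tz": 0.135, "wx": 0, "wy": 0, "wz": 0, "jaw": 85}, {"tx": 0, "ty": 0.001, "tz": 0.144, "wx": 0, "wy": 0, "wz": 0, "jaw": 85}, {"tx": 0, "ty": 0.001, "tz": 0.144, "wx": 0, "wy": 0, "wz": 0, "jaw": 85}]}}

```text
time_s: 2.3
ee_pos: [448.4, 9.8, 5.4]
tcp_rot: [-0.001, -0.001, 1.0, 0.0]
force: [0.0, 0.6, -0.7]
grip_width: 0.849
```

```bash
python3 go.py 506 -386 130 90; python3 - <<'E'
from m import *
from workcell import arm
d=cam(arm,"wrist","c");d=cam(arm,"side","c"); cv2.imwrite("pics/sidec.png",cv2.resize(d["pixels"][120:270,200:400],None,fx=4,fy=4,interpolation=2))
E
```

```text
t 2.3 at [448.4   9.8   5.4] psi 90.1 jaw 0.849 F [ 0.   0.6 -0.7]
  shift [-0.0566 -0.3959 -0.1249] w [ 0.0003 -0.0024  0.0018] rows~ 10.0
```

View pics/wrist_c.png

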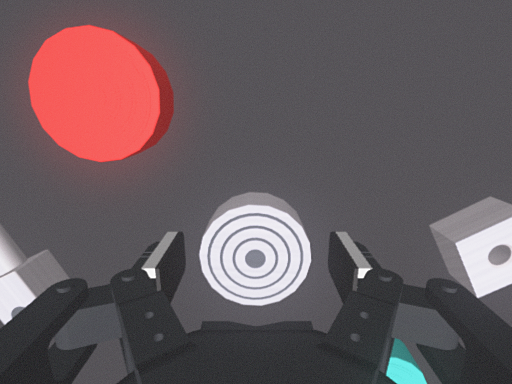

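View pics/sidec.png

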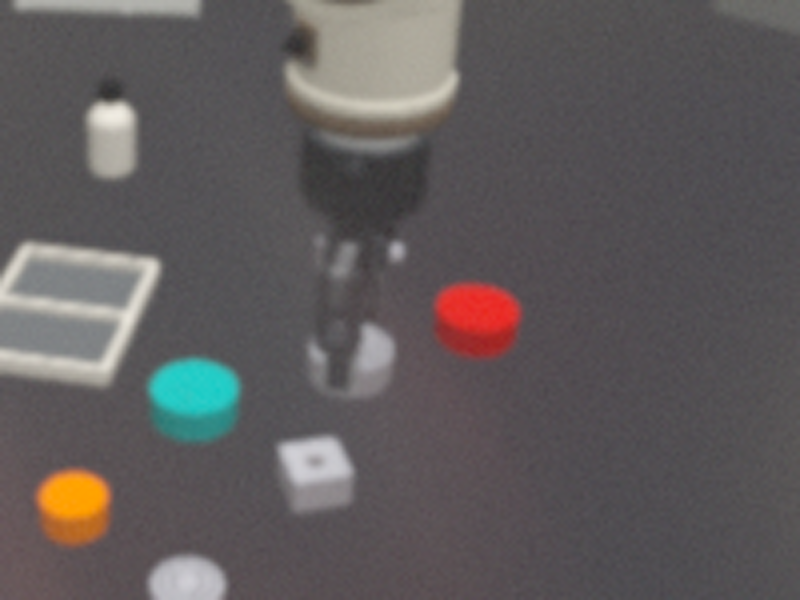

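```bash
python3 - <<'E'
from h import *
d=load("side","c")
for y in(46,53,60):
  for z in(0,5,10,15,20): print(y,z,((proj(d,[[449,y,z]])[0]-[200,120])*4).round())
E
```

```text
46 0 [338. 406.]
46 5 [338. 399.]
46 10 [339. 393.]
46 15 [339. 387.]
46 20 [340. 380.]
53 0 [336. 412.]
53 5 [336. 406.]
53 10 [337. 400.]
53 15 [337. 393.]
53 20 [338. 387.]
60 0 [334. 419.]
60 5 [334. 413.]
60 10 [335. 406.]
60 15 [335. 400.]
60 20 [335. 393.]
```

Request:
{"api": "send_rows", "payload": {"steps": [{"tx": 0, "ty": 0, "tz": 0, "wx": 0, "wy": 0, "wz": 0, "jaw": 40}, {"tx": 0, "ty": 0, "tz": 0, "wx": 0, "wy": 0, "wz": 0, "jaw": 40}, {"tx": 0, "ty": 0, "tz": 0, "wx": 0, "wy": 0, "wz": 0, "jaw": 40}, {"tx": 0, "ty": 0, "tz": 0, "wx": 0, "wy": 0, "wz": 0, "jaw": 40}, {"tx": 0, "ty": 0, "tz": 0, "wx": 0, "wy": 0, "wz": 0, "jaw": 40}, {"tx": 0, "ty": 0, "tz": -0.01, "wx": 0, "wy": 0, "wz": 0, "jaw": 40}, {"tx": 0, "ty": 0, "tz": -0.03, "wx": 0, "wy": 0, "wz": 0, "jaw": 40}, {"tx": 0, "ty": 0, "tz": -0.06, "wx": 0, "wy": 0, "wz": 0, "jaw": 40}, {"tx": 0, "ty": 0, "tz": -0.09, "wx": 0, "wy": 0, "wz": 0, "jaw": 40}, {"tx": 0, "ty": 0, "tz": -0.09, "wx": 0, "wy": 0, "wz": 0, "jaw": 40}], "force": 100}}

```text
time_s: 3.23
ee_pos: [451.8, 8.4, 102.7]
tcp_rot: [0.004, -0.0, 1.0, -0.001]
force: [1.7, -0.1, -1.1]
grip_width: 0.585
```

```bash
python3 go.py 506 -386 110 90; python3 - <<'E'
from m import *
from workcell import arm
d=cam(arm,"wrist","d")
E
```

```text
t 3.2333 at [451.8   8.4 102.7] psi 90.0 jaw 0.585 F [ 1.7 -0.1 -1.1]
  shift [-0.0541 -0.3945 -0.0063] w [-0.0014  0.0083  0.0003] rows~ 9.5
```

View pics/wrist_d.png

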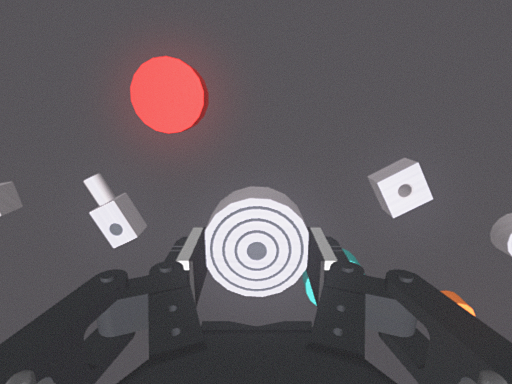

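```bash
python3 - <<'E'
from wm import *
d=load("wrist","d"); print(d["position"])
top(d,(230,250),118.5,195)
E
```

```text
[383.25839668   8.71004476 244.55224575]
(230, 250) 1449 cen [449.7   8.5] rect [450.1   8.6] [30.2 30.2] 0.1 circ 450.2 8.5 30.5
```

Request:
{"api": "send_rows", "payload": {"steps": [{"tx": -0.01, "ty": -0.03, "tz": -0.006, "wx": 0, "wy": 0, "wz": 0, "jaw": 40}, {"tx": -0.054, "ty": -0.394, "tz": -0.006, "wx": 0, "wy": 0, "wz": 0, "jaw": 40}, {"tx": -0.054, "ty": -0.394, "tz": -0.006, "wx": 0, "wy": 0, "wz": 0, "jaw": 40}, {"tx": -0.054, "ty": -0.394, "tz": -0.006, "wx": 0, "wy": 0, "wz": 0, "jaw": 40}, {"tx": -0.054, "ty": -0.394, "tz": -0.006, "wx": 0, "wy": 0, "wz": 0, "jaw": 40}, {"tx": -0.054, "ty": -0.394, "tz": -0.006, "wx": 0, "wy": 0, "wz": 0, "jaw": 40}, {"tx": -0.054, "ty": -0.394, "tz": -0.006, "wx": 0, "wy": 0, "wz": 0, "jaw": 40}, {"tx": -0.054, "ty": -0.394, "tz": -0.006, "wx": 0, "wy": 0, "wz": 0, "jaw": 40}, {"tx": -0.054, "ty": -0.394, "tz": -0.006, "wx": 0, "wy": 0, "wz": 0, "jaw": 40}, {"tx": -0.054, "ty": -0.394, "tz": -0.006, "wx": 0, "wy": 0, "wz": 0, "jaw": 40}, {"tx": -0.054, "ty": -0.394, "tz": -0.006, "wx": 0, "wy": 0, "wz": 0, "jaw": 40}, {"tx": -0.054, "ty": -0.394, "tz": -0.006, "wx": 0, "wy": 0, "wz": 0, "jaw": 40}]}}

```text
time_s: 4.28
ee_pos: [502.7, -386.4, 100.9]
tcp_rot: [-0.001, 0.001, 1.0, 0.001]
force: [0.1, 0.9, -4.0]
grip_width: 0.581
```

```bash
python3 go.py 506 -386 110 90; python3 - <<'E'
from m import *
from workcell import arm
d=cam(arm,"wrist","e")
E
```

```text
t 4.2833 at [ 502.7 -386.4  100.9] psi 89.9 jaw 0.581 F [ 0.1  0.9 -4. ]
  shift [-0.0033  0.0005 -0.0091] w [ 0.0014 -0.0016 -0.002 ] rows~ 0.2
```

View pics/wrist_e.png

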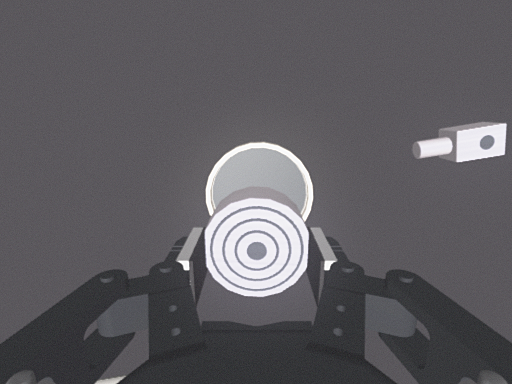

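```bash
cat >> wm.py <<'E'
def circfit(P):
    A=np.c_[2*P,np.ones(len(P))]; s=np.linalg.lstsq(A,(P**2).sum(1),rcond=None)[0]; return s[:2],np.sqrt(s[2]+s[:2]@s[:2])
E
python3 - <<'E'
from wm import *
d=load("wrist","e"); g=d["pixels"].min(2); m=(g>195).astype(np.uint8); m[190:]=0; m[:,330:]=0
ys,xs=np.nonzero(m); pts=[]
h=cv2.convexHull(np.c_[xs,ys].astype(np.int32)).reshape(-1,2); h=h[h[:,1]<186]
P=ray(d,h,12); print(circfit(P), len(h))
top(d,(470,140),24,195); top(d,(230,250),116.9,195)
E
```

```text
(array([ 505.63777178, -384.20554824]), np.float64(44.04565127798195)) 19
(470, 140) 1335 cen [ 460.7 -218.7] rect [ 460.9 -218.7] [23.5 35.3] 9.4 circ 460.5 -218.8 41.8
(230, 250) 1462 cen [ 500.6 -386.4] rect [ 501.1 -386.3] [30.2 30. ] 89.9 circ 501.0 -386.4 30.5
```

Request:
{"api": "send_rows", "payload": {"steps": [{"tx": -0.0045, "ty": 0.002, "tz": 0.03, "wx": 0, "wy": 0, "wz": 0, "jaw": 40}, {"tx": -0.0045, "ty": 0.002, "tz": 0.055, "wx": 0, "wy": 0, "wz": 0, "jaw": 40}, {"tx": -0.0045, "ty": 0.002, "tz": 0.075, "wx": 0, "wy": 0, "wz": 0, "jaw": 40}, {"tx": -0.0045, "ty": 0.002, "tz": 0.085, "wx": 0, "wy": 0, "wz": 0, "jaw": 40}, {"tx": -0.0045, "ty": 0.002, "tz": 0.089, "wx": 0, "wy": 0, "wz": 0, "jaw": 40}, {"tx": -0.0045, "ty": 0.002, "tz": 0.09, "wx": 0, "wy": 0, "wz": 0, "jaw": 40}, {"tx": -0.0045, "ty": 0.002, "tz": 0.0905, "wx": 0, "wy": 0, "wz": 0, "jaw": 40}, {"tx": -0.0045, "ty": 0.002, "tz": 0.0905, "wx": 0, "wy": 0, "wz": 0, "jaw": 40}]}}

```text
time_s: 5.0
ee_pos: [508.3, -382.7, 13.1]
tcp_rot: [0.0, -0.0, 1.0, -0.0]
force: [-1.0, 3.6, 2.1]
grip_width: 0.584
```

```bash
python3 go.py 505 -384 9.5 90; python3 - <<'E'
from m import *
from workcell import arm
d=cam(arm,"wrist","f")
E
```

```text
t 5.0 at [ 508.3 -382.7   13.1] psi 90.0 jaw 0.584 F [-1.   3.6  2.1]
  shift [ 0.0033 -0.0013  0.0036] w [-0.0005  0.0007  0.0009] rows~ 0.1
```

View pics/wrist_f.png

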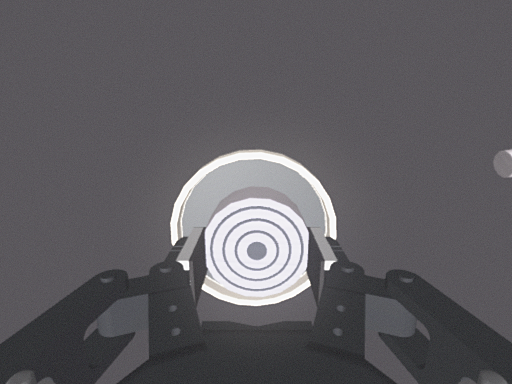

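Request:
{"api": "send_rows", "payload": {"steps": [{"tx": 0, "ty": 0, "tz": 0, "wx": 0, "wy": 0, "wz": 0, "jaw": 40}, {"tx": 0, "ty": 0, "tz": 0, "wx": 0, "wy": 0, "wz": 0, "jaw": 40}]}}

```text
time_s: 5.22
ee_pos: [508.4, -382.8, 13.1]
tcp_rot: [0.0, -0.0, 1.0, -0.0]
force: [-2.8, 7.8, 7.5]
grip_width: 0.584
```

```bash
python3 go.py 505 -384 9.5 90
```

```text
t 5.2167 at [ 508.4 -382.8   13.1] psi 90.0 jaw 0.584 F [-2.8  7.8  7.5]
  shift [ 0.0034 -0.0012  0.0036] w [-0.0002  0.0008  0.0006] rows~ 0.1
```

Request:
{"api": "send_rows", "payload": {"steps": [{"tx": 0, "ty": 0, "tz": 0, "wx": 0, "wy": 0, "wz": 0, "jaw": 72}, {"tx": 0, "ty": 0, "tz": 0, "wx": 0, "wy": 0, "wz": 0, "jaw": 72}, {"tx": 0, "ty": 0, "tz": 0, "wx": 0, "wy": 0, "wz": 0, "jaw": 72}, {"tx": 0, "ty": 0, "tz": -0.01, "wx": 0, "wy": 0, "wz": 0, "jaw": 78}, {"tx": 0, "ty": 0, "tz": -0.04, "wx": 0, "wy": 0, "wz": 0, "jaw": 78}, {"tx": 0, "ty": 0, "tz": -0.08, "wx": 0, "wy": 0, "wz": 0, "jaw": 78}, {"tx": 0, "ty": 0, "tz": -0.1, "wx": 0, "wy": 0, "wz": 0, "jaw": 78}, {"tx": 0, "ty": 0, "tz": -0.1, "wx": 0, "wy": 0, "wz": 0, "jaw": 78}]}}

```text
time_s: 5.88
ee_pos: [509.5, -384.7, 118.5]
tcp_rot: [0.003, -0.0, 1.0, -0.003]
force: [0.6, -0.9, 1.2]
grip_width: 0.777
```

```bash
python3 go.py 492 238 110 90; python3 - <<'E'
from m import *
from workcell import arm
d=cam(arm,"wrist","g")
E
```

```text
t 5.8833 at [ 509.5 -384.7  118.5] psi 90.0 jaw 0.777 F [ 0.6 -0.9  1.2]
  shift [0.0174 0.6228 0.0048] w [-0.0058  0.0058  0.0002] rows~ 14.9
```

View pics/wrist_g.png

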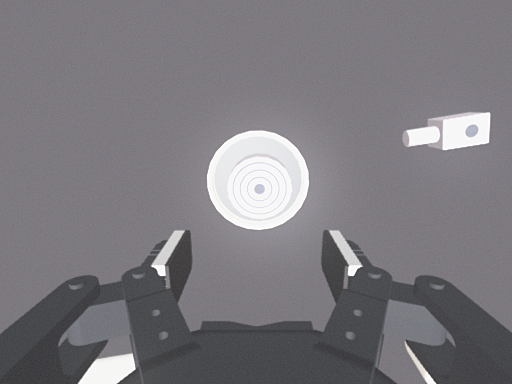

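```bash
python3 - <<'E'
from wm import *
d=load("wrist","g")
top(d,(455,132),24,195)
g=d["pixels"].min(2); print(g[185,200:320:4])
import cv2
m=cv2.Canny(d["pixels"],60,150); 
top(d,(240,200),26,195)
m=((g>150)).astype(np.uint8); m[:,:200]=0; m[:,320:]=0; m[240:]=0; h=cv2.convexHull(np.argwhere(m)[:,::-1].astype(np.int32).copy()).reshape(-1,2); print("dish",circfit(ray(d,h,12)))
top(d,(260,170),26,235)
E
python3 go.py 461 -220 110 9.4
```

```text
(455, 132) 1433 cen [ 459.6 -221.7] rect [ 460.2 -222.8] [26.5 42.8] 9.5 circ 460.0 -223.0 49.8
[131 136 254 236 232 229 231 248 246 247 216 247 233 247 203 192 250 247
 248 248 248 248 248 224 225 225 248 213 141 141]
(240, 200) 7903 cen [ 500.4 -384.3] rect [ 502.6 -384.4] [83.8 84.1] 0.1 circ 502.3 -384.4 84.8
dish (array([ 506.09193818, -384.22577948]), np.float64(45.15763426199443))
(260, 170) 2680 cen [ 507. -383.] rect [ 507.8 -383.1] [52.8 53.5] 0.2 circ 507.7 -383.1 54.2
t 5.9333 at [ 508.9 -384.1  115.7] psi 90.0 jaw 0.78 F [-0.1 -0.3 -1.1]
  shift [0.0479 0.1641 0.0049] w [-5.0000e-04  5.7000e-03  1.4069e+00] rows~ 11.3
```

Plate_large sits flat, about 2 mm off the dish centre. Adapter A is next.

Request:
{"api": "send_rows", "payload": {"steps": [{"tx": 0.048, "ty": 0.164, "tz": 0, "wx": 0, "wy": 0, "wz": 0.125, "jaw": 65}, {"tx": 0.048, "ty": 0.164, "tz": 0, "wx": 0, "wy": 0, "wz": 0.25, "jaw": 65}, {"tx": 0.048, "ty": 0.164, "tz": 0, "wx": 0, "wy": 0, "wz": 0.375, "jaw": 65}, {"tx": 0.048, "ty": 0.164, "tz": 0, "wx": 0, "wy": 0, "wz": 0.5, "jaw": 65}, {"tx": 0.048, "ty": 0.164, "tz": 0, "wx": 0, "wy": 0, "wz": 0.625, "jaw": 65}, {"tx": 0.048, "ty": 0.164, "tz": 0, "wx": 0, "wy": 0, "wz": 0.75, "jaw": 65}, {"tx": 0.048, "ty": 0.164, "tz": 0, "wx": 0, "wy": 0, "wz": 0.875, "jaw": 65}, {"tx": 0.048, "ty": 0.164, "tz": 0, "wx": 0, "wy": 0, "wz": 1.0, "jaw": 65}, {"tx": 0.048, "ty": 0.164, "tz": 0, "wx": 0, "wy": 0, "wz": 1.125, "jaw": 65}, {"tx": 0.048, "ty": 0.164, "tz": 0, "wx": 0, "wy": 0, "wz": 1.25, "jaw": 65}, {"tx": 0.048, "ty": 0.164, "tz": 0, "wx": 0, "wy": 0, "wz": 1.375, "jaw": 65}, {"tx": 0.048, "ty": 0.164, "tz": 0, "wx": 0, "wy": 0, "wz": 1.407, "jaw": 65}]}}

```text
time_s: 6.93
ee_pos: [459.6, -219.1, 111.6]
tcp_rot: [-0.0, 0.65, 0.76, -0.0]
force: [-0.1, -0.2, -0.1]
grip_width: 0.651
```

Request:
{"api": "send_rows", "payload": {"steps": [{"tx": 0, "ty": 0, "tz": 0, "wx": 0, "wy": 0, "wz": 0, "jaw": 65}]}}

```text
time_s: 7.02
ee_pos: [459.7, -219.1, 111.6]
tcp_rot: [-0.0, 0.648, 0.762, -0.0]
force: [-0.1, -0.4, 0.2]
grip_width: 0.65
```

```bash
python3 go.py 461 -220.5 7 9.4; python3 - <<'E'
from wm import *
from workcell import arm
d=cam(arm,"wrist","h")
try: top(d,(256,180),24,195)
except Exception as e: print(e)
E
```

```text
t 7.0167 at [ 459.7 -219.1  111.6] psi 9.3 jaw 0.65 F [-0.1 -0.4  0.2]
  shift [-0.0017  0.0012  0.1046] w [-0.0007 -0.0005 -0.0019] rows~ 2.5
(256, 180) 1572 cen [ 462.1 -225. ] rect [ 462.5 -228.6] [24.2 57.9] 8.7 circ 462.3 -227.8 60.0
```

View pics/wrist_h.png

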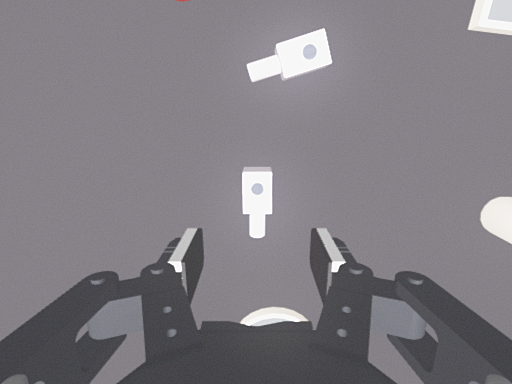

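The wrist view shows adapter A's block centred at (257,192) and lined up between the jaws. Adapter B is at (302,53).

```bash
python3 - <<'E'
from wm import *
d=load("wrist","h"); print(ray(d,(257,192),24), ray(d,(257,189),24), ray(d,(310,51),24)); top(d,(300,60),24,195)
E
python3 go.py 461.5 -219.5 7 9
```

```text
[[ 461.02205033 -217.4715422 ]] [[ 460.60701581 -214.95215779]] [[ 481.53800948 -106.73257298]]
(300, 60) 2496 cen [ 469.3 -113.1] rect [ 466.6 -114.5] [60.4 24.7] 26.2 circ 467.3 -114.1 62.3
t 7.0667 at [ 459.7 -219.1  111.7] psi 9.5 jaw 0.653 F [-0.1 -0.1 -0. ]
  shift [-0.0008  0.0018  0.1047] w [-0.0006 -0.0004  0.008 ] rows~ 2.5
```

Request:
{"api": "send_rows", "payload": {"steps": [{"tx": 0, "ty": 0.001, "tz": 0.035, "wx": 0, "wy": 0, "wz": 0, "jaw": 65}, {"tx": 0, "ty": 0.001, "tz": 0.07, "wx": 0, "wy": 0, "wz": 0, "jaw": 65}, {"tx": 0, "ty": 0.001, "tz": 0.095, "wx": 0, "wy": 0, "wz": 0, "jaw": 65}, {"tx": 0, "ty": 0.001, "tz": 0.105, "wx": 0, "wy": 0, "wz": 0, "jaw": 65}, {"tx": 0, "ty": 0.001, "tz": 0.105, "wx": 0, "wy": 0, "wz": 0, "jaw": 65}, {"tx": 0, "ty": 0.001, "tz": 0.105, "wx": 0, "wy": 0, "wz": 0, "jaw": 10}, {"tx": 0, "ty": 0.001, "tz": 0.105, "wx": 0, "wy": 0, "wz": 0, "jaw": 10}, {"tx": 0, "ty": 0.001, "tz": 0.105, "wx": 0, "wy": 0, "wz": 0, "jaw": 10}, {"tx": 0, "ty": 0.001, "tz": 0.105, "wx": 0, "wy": 0, "wz": 0, "jaw": 10}, {"tx": 0, "ty": 0.001, "tz": 0.105, "wx": 0, "wy": 0, "wz": 0, "jaw": 10}, {"tx": 0, "ty": 0.001, "tz": 0.105, "wx": 0, "wy": 0, "wz": 0, "jaw": 10}], "force": 60}}

```text
time_s: 7.98
ee_pos: [461.8, -219.7, 8.9]
tcp_rot: [0.001, 0.647, 0.763, 0.0]
force: [-1.9, 0.9, 8.0]
grip_width: 0.263
```

Request:
{"api": "send_rows", "payload": {"steps": [{"tx": 0, "ty": 0, "tz": -0.005, "wx": 0, "wy": 0, "wz": 0, "jaw": 10}, {"tx": 0, "ty": 0, "tz": -0.02, "wx": 0, "wy": 0, "wz": 0, "jaw": 10}, {"tx": 0, "ty": 0, "tz": -0.04, "wx": 0, "wy": 0, "wz": 0, "jaw": 10}, {"tx": 0, "ty": 0, "tz": -0.06, "wx": 0, "wy": 0, "wz": 0, "jaw": 10}, {"tx": 0, "ty": 0, "tz": -0.08, "wx": 0, "wy": 0, "wz": 0, "jaw": 10}, {"tx": 0, "ty": 0, "tz": -0.08, "wx": 0, "wy": 0, "wz": 0, "jaw": 10}]}}

```text
time_s: 8.48
ee_pos: [462.5, -220.1, 91.7]
tcp_rot: [0.003, 0.647, 0.763, 0.0]
force: [0.1, 0.4, -1.1]
grip_width: 0.261
```

```bash
python3 go.py 649 -32 90 93; python3 - <<'E'
from wm import *
from workcell import arm
d=cam(arm,"wrist","i")
E
```

```text
t 8.4833 at [ 462.5 -220.1   91.7] psi 9.4 jaw 0.261 F [ 0.1  0.4 -1.1]
  shift [0.155  0.2147 0.002 ] w [ 5.0000e-04  7.0000e-03 -1.4588e+00] rows~ 11.7
```

View pics/wrist_i.png

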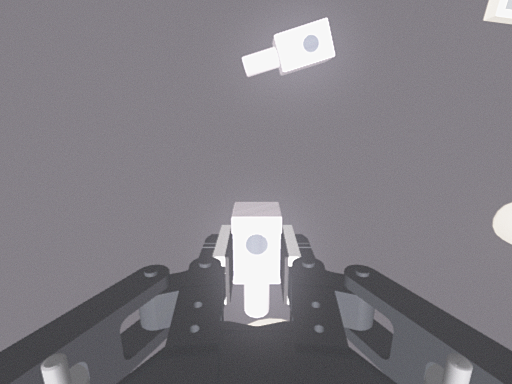

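Request:
{"api": "send_rows", "payload": {"steps": [{"tx": 0.02, "ty": 0.02, "tz": -0.01, "wx": 0, "wy": 0, "wz": -0.125, "jaw": 10}, {"tx": 0.04, "ty": 0.05, "tz": -0.01, "wx": 0, "wy": 0, "wz": -0.25, "jaw": 10}, {"tx": 0.06, "ty": 0.08, "tz": -0.01, "wx": 0, "wy": 0, "wz": -0.375, "jaw": 10}, {"tx": 0.08, "ty": 0.11, "tz": -0.01, "wx": 0, "wy": 0, "wz": -0.5, "jaw": 10}, {"tx": 0.1, "ty": 0.14, "tz": -0.01, "wx": 0, "wy": 0, "wz": -0.625, "jaw": 10}, {"tx": 0.12, "ty": 0.17, "tz": -0.01, "wx": 0, "wy": 0, "wz": -0.75, "jaw": 10}, {"tx": 0.14, "ty": 0.19, "tz": -0.01, "wx": 0, "wy": 0, "wz": -0.875, "jaw": 10}, {"tx": 0.157, "ty": 0.204, "tz": -0.01, "wx": 0, "wy": 0, "wz": -1.0, "jaw": 10}, {"tx": 0.157, "ty": 0.204, "tz": -0.01, "wx": 0, "wy": 0, "wz": -1.125, "jaw": 10}, {"tx": 0.157, "ty": 0.204, "tz": -0.01, "wx": 0, "wy": 0, "wz": -1.25, "jaw": 10}, {"tx": 0.157, "ty": 0.204, "tz": -0.01, "wx": 0, "wy": 0, "wz": -1.375, "jaw": 10}, {"tx": 0.157, "ty": 0.204, "tz": -0.01, "wx": 0, "wy": 0, "wz": -1.459, "jaw": 10}]}}

```text
time_s: 9.53
ee_pos: [636.2, -30.6, 95.8]
tcp_rot: [-0.001, -0.03, 1.0, 0.0]
force: [-0.2, -0.1, -2.0]
grip_width: 0.263
```

Request:
{"api": "send_rows", "payload": {"steps": [{"tx": 0, "ty": 0, "tz": 0, "wx": 0, "wy": 0, "wz": 0, "jaw": 10}]}}

```text
time_s: 9.62
ee_pos: [636.2, -30.7, 96.0]
tcp_rot: [-0.001, -0.028, 1.0, 0.0]
force: [0.2, 0.4, -1.8]
grip_width: 0.265
```

```bash
python3 go.py 639 -32 100 93; python3 - <<'E'
from wm import *
from workcell import arm
d=cam(arm,"wrist","j")
E
```

```text
t 9.6167 at [636.2 -30.7  96. ] psi 93.3 jaw 0.265 F [ 0.2  0.4 -1.8]
  shift [-0.0028 -0.0014 -0.004 ] w [ 0.0002 -0.0013  0.0045] rows~ 0.1
```

View pics/wrist_j.png

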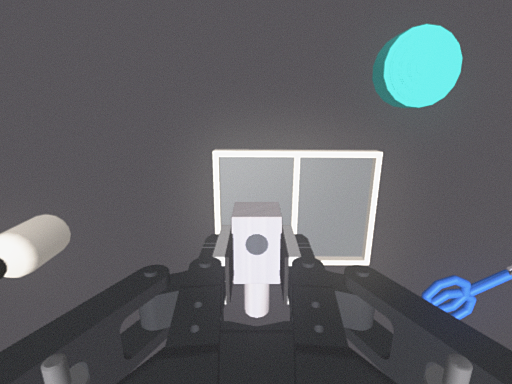

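The tray's rim corners are at about (213,150), (382,151) and (371,267), with the divider at u≈297. Adapter A is held level.

```bash
python3 - <<'E'
from wm import *
d=load("wrist","j")
P=ray(d,[(213,150),(382,151),(371,267),(297,153)],12); print(P.round(1))
c=(P[0]+P[2])/2; e=P[1]-P[0]; th=np.degrees(np.arctan2(-e[0],e[1]));print("len",np.linalg.norm(e),np.linalg.norm(P[2]-P[1]),"centre",c,"ang",th)
t=np.radians(th); ux=np.array([np.cos(t),np.sin(t)]);uy=np.array([-ux[1],ux[0]])
for s in(-32,32): print(s,c+uy*s, "tcp for A", c+uy*s-ux*10.4)
E
python3 go.py 639 -32 19 93
```

```text
[[602.5 -66.4]
 [595.8  64.6]
 [696.4  72.5]
 [601.1  -1.1]]
len 131.0991812850266 100.9512106733894 centre [649.49188505   3.06160804] ang 2.9541135008942
-32 [651.14104238 -28.89586808] tcp for A [640.75486264 -29.43184421]
32 [647.84272772  35.01908416] tcp for A [637.45654798  34.48310803]
t 9.6667 at [636.2 -30.8  96.1] psi 92.9 jaw 0.263 F [ 0.2  0.1 -3.1]
  shift [-0.0028 -0.0014  0.0771] w [ 0.0001 -0.0012 -0.0015] rows~ 1.9
```

Request:
{"api": "send_rows", "payload": {"steps": [{"tx": -0.004, "ty": 0.001, "tz": 0.03, "wx": 0, "wy": 0, "wz": 0, "jaw": 10}, {"tx": -0.004, "ty": 0.001, "tz": 0.055, "wx": 0, "wy": 0, "wz": 0, "jaw": 10}, {"tx": -0.004, "ty": 0.001, "tz": 0.068, "wx": 0, "wy": 0, "wz": 0, "jaw": 10}, {"tx": -0.004, "ty": 0.001, "tz": 0.074, "wx": 0, "wy": 0, "wz": 0, "jaw": 10}, {"tx": -0.004, "ty": 0.001, "tz": 0.076, "wx": 0, "wy": 0, "wz": 0, "jaw": 10}, {"tx": -0.004, "ty": 0.001, "tz": 0.078, "wx": 0, "wy": 0, "wz": 0, "jaw": 10}, {"tx": -0.004, "ty": 0.001, "tz": 0.079, "wx": 0, "wy": 0, "wz": 0, "jaw": 10}, {"tx": -0.004, "ty": 0.001, "tz": 0.079, "wx": 0, "wy": 0, "wz": 0, "jaw": 10}]}}

```text
time_s: 10.33
ee_pos: [641.0, -29.8, 18.9]
tcp_rot: [0.001, -0.026, 1.0, -0.0]
force: [0.5, 0.2, -2.6]
grip_width: 0.263
```

Force is unchanged, so there is no contact yet. I'll go lower in small steps.

Request:
{"api": "send_rows", "payload": {"steps": [{"tx": 0, "ty": 0, "tz": 0.001, "wx": 0, "wy": 0, "wz": 0, "jaw": 10}, {"tx": 0, "ty": 0, "tz": 0.002, "wx": 0, "wy": 0, "wz": 0, "jaw": 10}, {"tx": 0, "ty": 0, "tz": 0.003, "wx": 0, "wy": 0, "wz": 0, "jaw": 10}, {"tx": 0, "ty": 0, "tz": 0.003, "wx": 0, "wy": 0, "wz": 0, "jaw": 10}]}}

```text
time_s: 10.67
ee_pos: [640.5, -29.7, 14.9]
tcp_rot: [-0.0, -0.026, 1.0, -0.0]
force: [0.1, -0.1, -2.0]
grip_width: 0.267
```

Request:
{"api": "send_rows", "payload": {"steps": [{"tx": 0, "ty": 0, "tz": 0.001, "wx": 0, "wy": 0, "wz": 0, "jaw": 10}, {"tx": 0, "ty": 0, "tz": 0.002, "wx": 0, "wy": 0, "wz": 0, "jaw": 10}, {"tx": 0, "ty": 0, "tz": 0.002, "wx": 0, "wy": 0, "wz": 0, "jaw": 10}]}}

```text
time_s: 10.92
ee_pos: [640.5, -29.7, 13.0]
tcp_rot: [0.0, -0.026, 1.0, -0.0]
force: [0.1, 0.0, -1.9]
grip_width: 0.264
```

Request:
{"api": "send_rows", "payload": {"steps": [{"tx": 0, "ty": 0, "tz": 0.001, "wx": 0, "wy": 0, "wz": 0, "jaw": 10}, {"tx": 0, "ty": 0, "tz": 0.002, "wx": 0, "wy": 0, "wz": 0, "jaw": 10}, {"tx": 0, "ty": 0, "tz": 0.002, "wx": 0, "wy": 0, "wz": 0, "jaw": 10}]}}

```text
time_s: 11.17
ee_pos: [640.6, -29.7, 12.9]
tcp_rot: [0.0, -0.026, 1.0, -0.0]
force: [-13.2, 1.2, 25.7]
grip_width: 0.261
```

Request:
{"api": "send_rows", "payload": {"steps": [{"tx": 0, "ty": 0, "tz": -0.0015, "wx": 0, "wy": 0, "wz": 0, "jaw": 10}, {"tx": 0, "ty": 0, "tz": -0.0015, "wx": 0, "wy": 0, "wz": 0, "jaw": 38}, {"tx": 0, "ty": 0, "tz": -0.0015, "wx": 0, "wy": 0, "wz": 0, "jaw": 38}, {"tx": 0, "ty": 0, "tz": -0.0015, "wx": 0, "wy": 0, "wz": 0, "jaw": 38}, {"tx": 0, "ty": 0, "tz": -0.0015, "wx": 0, "wy": 0, "wz": 0, "jaw": 38}, {"tx": 0, "ty": 0, "tz": -0.02, "wx": 0, "wy": 0, "wz": 0, "jaw": 45}, {"tx": 0, "ty": 0, "tz": -0.05, "wx": 0, "wy": 0, "wz": 0, "jaw": 60}, {"tx": 0, "ty": 0, "tz": -0.09, "wx": 0, "wy": 0, "wz": 0, "jaw": 65}, {"tx": 0, "ty": 0, "tz": -0.1, "wx": 0, "wy": 0, "wz": 0, "jaw": 65}, {"tx": 0, "ty": 0, "tz": -0.1, "wx": 0, "wy": 0, "wz": 0, "jaw": 65}]}}

```text
time_s: 12.0
ee_pos: [642.1, -29.9, 115.0]
tcp_rot: [0.003, -0.026, 1.0, -0.001]
force: [-0.7, -0.2, 0.1]
grip_width: 0.648
```

```bash
python3 go.py 476.5 -109.2 100 -64; python3 go.py 476.5 -109.2 100 116; python3 - <<'E'
from wm import *
from workcell import arm
d=cam(arm,"wrist","k")
top(d,(257,190),28,195)
E
```

```text
t 12.0 at [642.1 -29.9 115. ] psi 93.0 jaw 0.648 F [-0.7 -0.2  0.1]
  shift [ 0.1696 -0.0705  0.0141] w [0.0075 0.0035 2.7401] rows~ 21.9
t 12.0 at [642.1 -29.9 115. ] psi 93.0 jaw 0.648 F [-0.7 -0.2  0.1]
  shift [ 0.1696 -0.0705  0.0141] w [-0.0025  0.0054 -0.4015] rows~ 4.4
(257, 190) 1391 cen [647.  -29.5] rect [651.  -29.4] [56.7 23.8] 3.8 circ 649.9 -29.1 58.8
```

View pics/wrist_k.png

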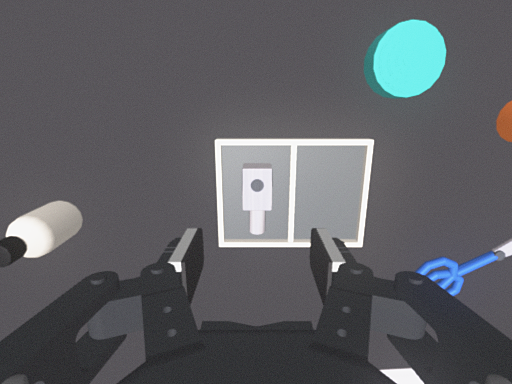

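Adapter A lies in the −y channel at (651,−29), within 1 mm of the channel centre. Adapter B is next.

Request:
{"api": "send_rows", "payload": {"steps": [{"tx": 0.17, "ty": -0.07, "tz": 0.01, "wx": 0, "wy": 0, "wz": -0.08, "jaw": 65}, {"tx": 0.17, "ty": -0.07, "tz": 0.01, "wx": 0, "wy": 0, "wz": -0.16, "jaw": 65}, {"tx": 0.17, "ty": -0.07, "tz": 0.01, "wx": 0, "wy": 0, "wz": -0.24, "jaw": 65}, {"tx": 0.17, "ty": -0.07, "tz": 0.01, "wx": 0, "wy": 0, "wz": -0.32, "jaw": 65}, {"tx": 0.17, "ty": -0.07, "tz": 0.01, "wx": 0, "wy": 0, "wz": -0.4, "jaw": 65}, {"tx": 0.17, "ty": -0.07, "tz": 0.01, "wx": 0, "wy": 0, "wz": -0.4, "jaw": 65}, {"tx": 0.17, "ty": -0.07, "tz": 0.01, "wx": 0, "wy": 0, "wz": -0.4, "jaw": 65}, {"tx": 0.17, "ty": -0.07, "tz": 0.01, "wx": 0, "wy": 0, "wz": -0.4, "jaw": 65}]}}

```text
time_s: 12.72
ee_pos: [474.8, -108.3, 100.6]
tcp_rot: [-0.0, -0.223, 0.975, 0.0]
force: [-0.6, 0.4, 0.3]
grip_width: 0.651
```

```bash
python3 - <<'E'
from wm import *
from workcell import arm
d=cam(arm,"wrist","l")
top(d,(257,190),24,195)
E
python3 go.py 475.7 -109.6 7 116
```

```text
(257, 190) 1927 cen [ 467.  -114.1] rect [ 466.  -114.9] [60.8 24.4] 26.6 circ 466.6 -114.4 63.4
t 12.7667 at [ 475.  -108.1  100.6] psi 115.8 jaw 0.646 F [0.6 0.3 0. ]
  shift [-0.     -0.0017  0.0936] w [ 0.0004 -0.0002 -0.0026] rows~ 2.2
```

View pics/wrist_l.png

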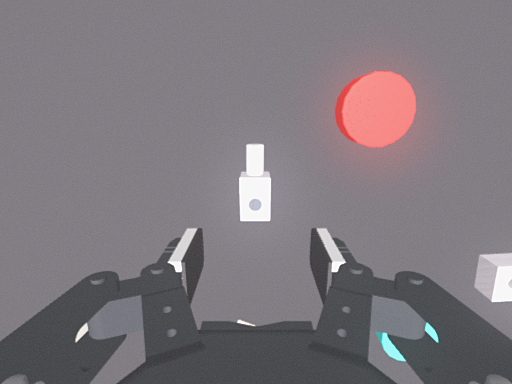

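Request:
{"api": "send_rows", "payload": {"steps": [{"tx": 0, "ty": -0.002, "tz": 0.035, "wx": 0, "wy": 0, "wz": 0, "jaw": 65}, {"tx": 0, "ty": -0.002, "tz": 0.065, "wx": 0, "wy": 0, "wz": 0, "jaw": 65}, {"tx": 0, "ty": -0.002, "tz": 0.086, "wx": 0, "wy": 0, "wz": 0, "jaw": 65}, {"tx": 0, "ty": -0.002, "tz": 0.094, "wx": 0, "wy": 0, "wz": 0, "jaw": 65}, {"tx": 0, "ty": -0.002, "tz": 0.094, "wx": 0, "wy": 0, "wz": 0, "jaw": 65}, {"tx": 0, "ty": -0.002, "tz": 0.094, "wx": 0, "wy": 0, "wz": 0, "jaw": 10}, {"tx": 0, "ty": -0.002, "tz": 0.094, "wx": 0, "wy": 0, "wz": 0, "jaw": 10}, {"tx": 0, "ty": -0.002, "tz": 0.094, "wx": 0, "wy": 0, "wz": 0, "jaw": 10}, {"tx": 0, "ty": -0.002, "tz": 0.094, "wx": 0, "wy": 0, "wz": 0, "jaw": 10}, {"tx": 0, "ty": -0.002, "tz": 0.094, "wx": 0, "wy": 0, "wz": 0, "jaw": 10}, {"tx": 0, "ty": -0.002, "tz": 0.094, "wx": 0, "wy": 0, "wz": 0, "jaw": 10}], "force": 60}}

```text
time_s: 13.68
ee_pos: [476.3, -110.5, 8.6]
tcp_rot: [0.001, -0.224, 0.975, -0.001]
force: [-0.3, 2.4, 6.1]
grip_width: 0.264
```

Request:
{"api": "send_rows", "payload": {"steps": [{"tx": 0, "ty": 0, "tz": -0.005, "wx": 0, "wy": 0, "wz": 0, "jaw": 10}, {"tx": 0, "ty": 0, "tz": -0.02, "wx": 0, "wy": 0, "wz": 0, "jaw": 10}, {"tx": 0, "ty": 0, "tz": -0.04, "wx": 0, "wy": 0, "wz": 0, "jaw": 10}, {"tx": 0, "ty": 0, "tz": -0.06, "wx": 0, "wy": 0, "wz": 0, "jaw": 10}, {"tx": 0, "ty": 0, "tz": -0.08, "wx": 0, "wy": 0, "wz": 0, "jaw": 10}, {"tx": 0, "ty": 0, "tz": -0.08, "wx": 0, "wy": 0, "wz": 0, "jaw": 10}, {"tx": 0, "ty": 0, "tz": -0.08, "wx": 0, "wy": 0, "wz": 0, "jaw": 10}]}}

```text
time_s: 14.27
ee_pos: [475.8, -110.5, 88.3]
tcp_rot: [0.001, -0.224, 0.975, -0.001]
force: [0.1, 0.5, -3.3]
grip_width: 0.259
```

```bash
python3 go.py 658 35.5 90 93; python3 - <<'E'
from wm import *
from workcell import arm
d=cam(arm,"wrist","m")
E
```

```text
t 14.2667 at [ 475.8 -110.5   88.3] psi 115.9 jaw 0.259 F [ 0.1  0.5 -3.3]
  shift [-0.2277  0.0517 -0.0015] w [-0.0018  0.0021  0.3998] rows~ 5.6
```

View pics/wrist_m.png

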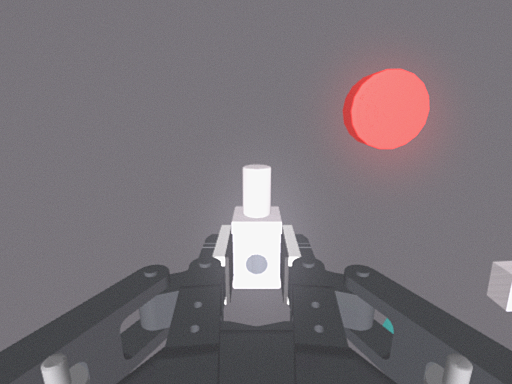

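Request:
{"api": "send_rows", "payload": {"steps": [{"tx": -0.02, "ty": 0.005, "tz": -0.01, "wx": 0, "wy": 0, "wz": 0.05, "jaw": 10}, {"tx": -0.228, "ty": 0.052, "tz": -0.01, "wx": 0, "wy": 0, "wz": 0.15, "jaw": 10}, {"tx": -0.228, "ty": 0.052, "tz": -0.01, "wx": 0, "wy": 0, "wz": 0.25, "jaw": 10}, {"tx": -0.228, "ty": 0.052, "tz": -0.01, "wx": 0, "wy": 0, "wz": 0.35, "jaw": 10}, {"tx": -0.228, "ty": 0.052, "tz": -0.01, "wx": 0, "wy": 0, "wz": 0.4, "jaw": 10}, {"tx": -0.228, "ty": 0.052, "tz": -0.01, "wx": 0, "wy": 0, "wz": 0.4, "jaw": 10}, {"tx": -0.228, "ty": 0.052, "tz": -0.01, "wx": 0, "wy": 0, "wz": 0.4, "jaw": 10}, {"tx": -0.228, "ty": 0.052, "tz": -0.01, "wx": 0, "wy": 0, "wz": 0.4, "jaw": 10}, {"tx": -0.228, "ty": 0.052, "tz": -0.01, "wx": 0, "wy": 0, "wz": 0.4, "jaw": 10}, {"tx": -0.228, "ty": 0.052, "tz": -0.01, "wx": 0, "wy": 0, "wz": 0.4, "jaw": 10}]}}

```text
time_s: 15.15
ee_pos: [656.7, 35.5, 96.1]
tcp_rot: [-0.001, -0.026, 1.0, -0.0]
force: [-0.3, -0.9, -1.6]
grip_width: 0.264
```

```bash
python3 go.py 658.3 35.5 13 93; python3 - <<'E'
from wm import *
from workcell import arm
d=cam(arm,"wrist","n")
E
```

```text
t 15.15 at [656.7  35.5  96.1] psi 93.0 jaw 0.264 F [-0.3 -0.9 -1.6]
  shift [-0.0017 -0.0001  0.0831] w [-0.0001 -0.0016 -0.0005] rows~ 2.0
```

View pics/wrist_n.png

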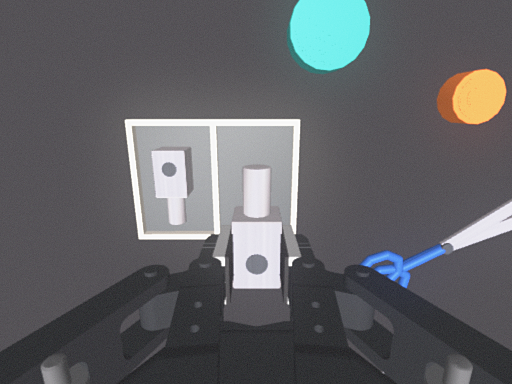

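Request:
{"api": "send_rows", "payload": {"steps": [{"tx": -0.001, "ty": 0, "tz": 0.03, "wx": 0, "wy": 0, "wz": 0, "jaw": 10}, {"tx": -0.001, "ty": 0, "tz": 0.055, "wx": 0, "wy": 0, "wz": 0, "jaw": 10}, {"tx": -0.001, "ty": 0, "tz": 0.07, "wx": 0, "wy": 0, "wz": 0, "jaw": 10}, {"tx": -0.001, "ty": 0, "tz": 0.078, "wx": 0, "wy": 0, "wz": 0, "jaw": 10}, {"tx": -0.001, "ty": 0, "tz": 0.081, "wx": 0, "wy": 0, "wz": 0, "jaw": 10}, {"tx": -0.001, "ty": 0, "tz": 0.082, "wx": 0, "wy": 0, "wz": 0, "jaw": 10}, {"tx": -0.001, "ty": 0, "tz": 0.083, "wx": 0, "wy": 0, "wz": 0, "jaw": 10}, {"tx": -0.001, "ty": 0, "tz": 0.083, "wx": 0, "wy": 0, "wz": 0, "jaw": 10}]}}

```text
time_s: 15.87
ee_pos: [659.1, 36.1, 15.1]
tcp_rot: [0.001, -0.026, 1.0, -0.0]
force: [0.3, 0.3, -2.3]
grip_width: 0.265
```

Request:
{"api": "send_rows", "payload": {"steps": [{"tx": 0, "ty": 0, "tz": 0.0007, "wx": 0, "wy": 0, "wz": 0, "jaw": 10}, {"tx": 0, "ty": 0, "tz": 0.0007, "wx": 0, "wy": 0, "wz": 0, "jaw": 10}]}}

```text
time_s: 16.03
ee_pos: [658.9, 36.2, 13.9]
tcp_rot: [0.0, -0.026, 1.0, -0.0]
force: [0.2, -0.3, -2.2]
grip_width: 0.259
```

Request:
{"api": "send_rows", "payload": {"steps": [{"tx": 0, "ty": 0, "tz": 0.001, "wx": 0, "wy": 0, "wz": 0, "jaw": 10}, {"tx": 0, "ty": 0, "tz": 0.0015, "wx": 0, "wy": 0, "wz": 0, "jaw": 10}, {"tx": 0, "ty": 0, "tz": 0.0015, "wx": 0, "wy": 0, "wz": 0, "jaw": 10}]}}

```text
time_s: 16.28
ee_pos: [658.9, 36.2, 12.6]
tcp_rot: [0.0, -0.026, 1.0, -0.0]
force: [-4.0, 0.9, 7.0]
grip_width: 0.266
```

Contact at 12.6. Releasing.

Request:
{"api": "send_rows", "payload": {"steps": [{"tx": 0, "ty": 0, "tz": 0, "wx": 0, "wy": 0, "wz": 0, "jaw": 38}, {"tx": 0, "ty": 0, "tz": 0, "wx": 0, "wy": 0, "wz": 0, "jaw": 38}, {"tx": 0, "ty": 0, "tz": 0, "wx": 0, "wy": 0, "wz": 0, "jaw": 38}, {"tx": 0, "ty": 0, "tz": 0, "wx": 0, "wy": 0, "wz": 0, "jaw": 38}, {"tx": 0, "ty": 0, "tz": -0.02, "wx": 0, "wy": 0, "wz": 0, "jaw": 45}, {"tx": 0, "ty": 0, "tz": -0.05, "wx": 0, "wy": 0, "wz": 0, "jaw": 60}, {"tx": 0, "ty": 0, "tz": -0.09, "wx": 0, "wy": 0, "wz": 0, "jaw": 70}, {"tx": 0, "ty": 0, "tz": -0.1, "wx": 0, "wy": 0, "wz": 0, "jaw": 70}, {"tx": 0, "ty": 0, "tz": -0.1, "wx": 0, "wy": 0, "wz": 0, "jaw": 70}]}}

```text
time_s: 17.03
ee_pos: [660.3, 36.1, 116.1]
tcp_rot: [0.003, -0.026, 1.0, -0.0]
force: [0.5, 0.5, -0.9]
grip_width: 0.7
```

```bash
python3 go.py 448 126 100 119;  python3 - <<'E'
from wm import *
from workcell import arm
d=cam(arm,"wrist","o")
top(d,(257,200),28,195)
E
```

```text
t 17.0333 at [660.3  36.1 116.1] psi 93.0 jaw 0.7 F [ 0.5  0.5 -0.9]
  shift [0.2074 0.1008 0.0147] w [-0.0022  0.0059 -0.4539] rows~ 5.5
(257, 200) 1063 cen [659.8  36.2] rect [660.3  36.3] [35.1 23.5] 3.1 circ 660.5 36.2 41.5
```

View pics/wrist_o.png

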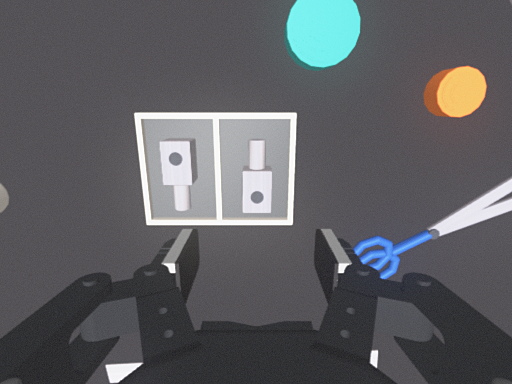

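Both adapters lie in their channels; B's origin is at about (648,36). The gauge block is next.

Request:
{"api": "send_rows", "payload": {"steps": [{"tx": 0.207, "ty": 0.101, "tz": 0.01, "wx": 0, "wy": 0, "wz": -0.08, "jaw": 75}, {"tx": 0.207, "ty": 0.101, "tz": 0.01, "wx": 0, "wy": 0, "wz": -0.16, "jaw": 75}, {"tx": 0.207, "ty": 0.101, "tz": 0.01, "wx": 0, "wy": 0, "wz": -0.24, "jaw": 75}, {"tx": 0.207, "ty": 0.101, "tz": 0.01, "wx": 0, "wy": 0, "wz": -0.32, "jaw": 75}, {"tx": 0.207, "ty": 0.101, "tz": 0.01, "wx": 0, "wy": 0, "wz": -0.4, "jaw": 75}, {"tx": 0.207, "ty": 0.101, "tz": 0.01, "wx": 0, "wy": 0, "wz": -0.454, "jaw": 75}, {"tx": 0.207, "ty": 0.101, "tz": 0.01, "wx": 0, "wy": 0, "wz": -0.454, "jaw": 75}, {"tx": 0.207, "ty": 0.101, "tz": 0.01, "wx": 0, "wy": 0, "wz": -0.454, "jaw": 75}, {"tx": 0.207, "ty": 0.101, "tz": 0.01, "wx": 0, "wy": 0, "wz": -0.454, "jaw": 75}]}}

```text
time_s: 17.83
ee_pos: [446.9, 126.2, 101.4]
tcp_rot: [-0.0, -0.25, 0.968, -0.0]
force: [0.6, 1.0, 1.1]
grip_width: 0.749
```

```bash
python3 - <<'E'
from wm import *
from workcell import arm
d=cam(arm,"wrist","p")
top(d,(245,185),22,195)
E
python3 go.py 448.4 126.1 6 119
```

```text
(245, 185) 2016 cen [446.7 125.2] rect [447.  125.4] [38.1 35. ] 29.0 circ 447.4 126.0 49.6
t 17.8833 at [447.2 126.  101.4] psi 118.9 jaw 0.751 F [0.5 0.3 0.7]
  shift [-0.0012 -0.0005  0.0953] w [ 0.     -0.0005 -0.001 ] rows~ 2.3
```

View pics/wrist_p.png

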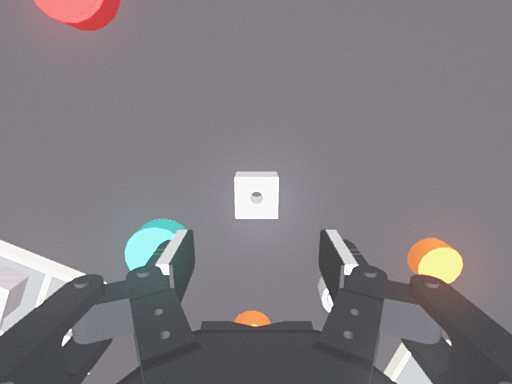

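Request:
{"api": "send_rows", "payload": {"steps": [{"tx": -0.001, "ty": 0, "tz": 0.035, "wx": 0, "wy": 0, "wz": 0, "jaw": 70}, {"tx": -0.001, "ty": 0, "tz": 0.065, "wx": 0, "wy": 0, "wz": 0, "jaw": 70}, {"tx": -0.001, "ty": 0, "tz": 0.086, "wx": 0, "wy": 0, "wz": 0, "jaw": 70}, {"tx": -0.001, "ty": 0, "tz": 0.095, "wx": 0, "wy": 0, "wz": 0, "jaw": 70}, {"tx": -0.001, "ty": 0, "tz": 0.095, "wx": 0, "wy": 0, "wz": 0, "jaw": 70}, {"tx": -0.001, "ty": 0, "tz": 0.095, "wx": 0, "wy": 0, "wz": 0, "jaw": 15}, {"tx": -0.001, "ty": 0, "tz": 0.095, "wx": 0, "wy": 0, "wz": 0, "jaw": 15}, {"tx": -0.001, "ty": 0, "tz": 0.095, "wx": 0, "wy": 0, "wz": 0, "jaw": 15}, {"tx": -0.001, "ty": 0, "tz": 0.095, "wx": 0, "wy": 0, "wz": 0, "jaw": 15}, {"tx": -0.001, "ty": 0, "tz": 0.095, "wx": 0, "wy": 0, "wz": 0, "jaw": 15}, {"tx": -0.001, "ty": 0, "tz": 0.095, "wx": 0, "wy": 0, "wz": 0, "jaw": 15}], "force": 60}}

```text
time_s: 18.8
ee_pos: [448.6, 126.8, 8.4]
tcp_rot: [0.001, -0.25, 0.968, -0.0]
force: [0.1, -1.5, 6.8]
grip_width: 0.378
```

Request:
{"api": "send_rows", "payload": {"steps": [{"tx": 0, "ty": 0, "tz": -0.005, "wx": 0, "wy": 0, "wz": 0, "jaw": 15}, {"tx": 0, "ty": 0, "tz": -0.02, "wx": 0, "wy": 0, "wz": 0, "jaw": 15}, {"tx": 0, "ty": 0, "tz": -0.04, "wx": 0, "wy": 0, "wz": 0, "jaw": 15}, {"tx": 0, "ty": 0, "tz": -0.06, "wx": 0, "wy": 0, "wz": 0, "jaw": 15}, {"tx": 0, "ty": 0, "tz": -0.085, "wx": 0, "wy": 0, "wz": 0, "jaw": 15}, {"tx": 0, "ty": 0, "tz": -0.085, "wx": 0, "wy": 0, "wz": 0, "jaw": 15}, {"tx": 0, "ty": 0, "tz": -0.085, "wx": 0, "wy": 0, "wz": 0, "jaw": 15}]}}

```text
time_s: 19.38
ee_pos: [448.3, 126.9, 93.5]
tcp_rot: [0.002, -0.25, 0.968, -0.0]
force: [-0.3, 0.1, -1.9]
grip_width: 0.376
```

```bash
python3 go.py 527 369 95 99
```

```text
t 19.3833 at [448.3 126.9  93.5] psi 119.0 jaw 0.376 F [-0.3  0.1 -1.9]
  shift [-0.1862  0.1736 -0.0011] w [-0.0008  0.0033  0.3491] rows~ 6.1
```

Request:
{"api": "send_rows", "payload": {"steps": [{"tx": -0.02, "ty": 0.02, "tz": -0.001, "wx": 0, "wy": 0, "wz": 0.05, "jaw": 15}, {"tx": -0.186, "ty": 0.174, "tz": -0.001, "wx": 0, "wy": 0, "wz": 0.12, "jaw": 15}, {"tx": -0.186, "ty": 0.174, "tz": -0.001, "wx": 0, "wy": 0, "wz": 0.2, "jaw": 15}, {"tx": -0.186, "ty": 0.174, "tz": -0.001, "wx": 0, "wy": 0, "wz": 0.28, "jaw": 15}, {"tx": -0.186, "ty": 0.174, "tz": -0.001, "wx": 0, "wy": 0, "wz": 0.349, "jaw": 15}, {"tx": -0.186, "ty": 0.174, "tz": -0.001, "wx": 0, "wy": 0, "wz": 0.349, "jaw": 15}, {"tx": -0.186, "ty": 0.174, "tz": -0.001, "wx": 0, "wy": 0, "wz": 0.349, "jaw": 15}, {"tx": -0.186, "ty": 0.174, "tz": -0.001, "wx": 0, "wy": 0, "wz": 0.349, "jaw": 15}, {"tx": -0.186, "ty": 0.174, "tz": -0.001, "wx": 0, "wy": 0, "wz": 0.349, "jaw": 15}, {"tx": -0.186, "ty": 0.174, "tz": -0.001, "wx": 0, "wy": 0, "wz": 0.349, "jaw": 15}]}}

```text
time_s: 20.22
ee_pos: [525.3, 368.4, 91.9]
tcp_rot: [-0.001, -0.079, 0.997, -0.0]
force: [-0.3, 0.4, -1.1]
grip_width: 0.382
```

```bash
python3 go.py 527 369 12.4 99;  python3 - <<'E'
from wm import *
from workcell import arm
d=cam(arm,"wrist","q")
E
```

```text
t 20.2167 at [525.3 368.4  91.9] psi 99.0 jaw 0.382 F [-0.3  0.4 -1.1]
  shift [-0.0019  0.0004  0.0795] w [-0.0008 -0.0015  0.0002] rows~ 1.9
```

View pics/wrist_q.png

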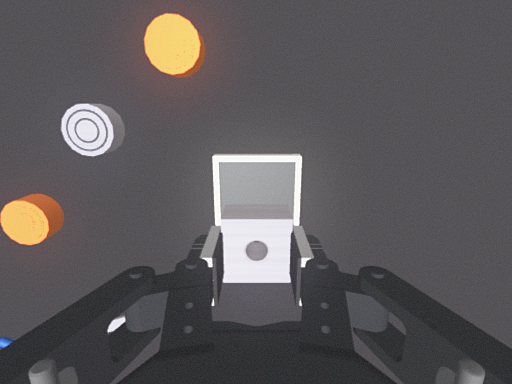

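```bash
python3 - <<'E'
from wm import *
d=load("wrist","q")
P=ray(d,[(212.5,153.5),(301.5,153.5)],12); e=P[1]-P[0]; L=np.linalg.norm(e); n=np.array([e[1],-e[0]])/L; print(P,L,"c",P.mean(0)+34*n,"ang",np.degrees(np.arctan2(n[1],n[0])))
print(ray(d,[(90,130)],20))
E
```

```text
[[497.464878   329.8616752 ]
 [486.77140644 396.98568045]] 67.9704525054292 c [525.69473461 368.77273789] ang 9.051680782285834
[[493.07100288 241.59642447]]
```

Request:
{"api": "send_rows", "payload": {"steps": [{"tx": -0.001, "ty": 0.001, "tz": 0.03, "wx": 0, "wy": 0, "wz": 0, "jaw": 15}, {"tx": -0.001, "ty": 0.001, "tz": 0.055, "wx": 0, "wy": 0, "wz": 0, "jaw": 15}, {"tx": -0.001, "ty": 0.001, "tz": 0.07, "wx": 0, "wy": 0, "wz": 0, "jaw": 15}, {"tx": -0.001, "ty": 0.001, "tz": 0.076, "wx": 0, "wy": 0, "wz": 0, "jaw": 15}, {"tx": -0.001, "ty": 0.001, "tz": 0.078, "wx": 0, "wy": 0, "wz": 0, "jaw": 15}, {"tx": -0.001, "ty": 0.001, "tz": 0.079, "wx": 0, "wy": 0, "wz": 0, "jaw": 15}, {"tx": -0.001, "ty": 0.001, "tz": 0.079, "wx": 0, "wy": 0, "wz": 0, "jaw": 15}, {"tx": -0.001, "ty": 0.001, "tz": 0.079, "wx": 0, "wy": 0, "wz": 0, "jaw": 15}]}}

```text
time_s: 20.93
ee_pos: [527.2, 370.4, 15.0]
tcp_rot: [0.001, -0.078, 0.997, 0.0]
force: [0.1, -0.1, -1.3]
grip_width: 0.38
```

Request:
{"api": "send_rows", "payload": {"steps": [{"tx": 0, "ty": 0, "tz": 0.0007, "wx": 0, "wy": 0, "wz": 0, "jaw": 15}, {"tx": 0, "ty": 0, "tz": 0.0007, "wx": 0, "wy": 0, "wz": 0, "jaw": 15}, {"tx": 0, "ty": 0, "tz": 0.0007, "wx": 0, "wy": 0, "wz": 0, "jaw": 15}]}}

```text
time_s: 21.18
ee_pos: [526.7, 370.4, 13.4]
tcp_rot: [0.0, -0.079, 0.997, 0.0]
force: [-0.5, 0.3, -1.5]
grip_width: 0.379
```

Request:
{"api": "send_rows", "payload": {"steps": [{"tx": 0, "ty": 0, "tz": 0.001, "wx": 0, "wy": 0, "wz": 0, "jaw": 15}, {"tx": 0, "ty": 0, "tz": 0.0015, "wx": 0, "wy": 0, "wz": 0, "jaw": 15}, {"tx": 0, "ty": 0, "tz": 0.0015, "wx": 0, "wy": 0, "wz": 0, "jaw": 15}]}}

```text
time_s: 21.43
ee_pos: [526.8, 370.4, 12.4]
tcp_rot: [0.0, -0.079, 0.997, 0.0]
force: [-3.7, -2.3, 9.9]
grip_width: 0.379
```

Contact at 12.4. Releasing.

Request:
{"api": "send_rows", "payload": {"steps": [{"tx": 0, "ty": 0, "tz": 0, "wx": 0, "wy": 0, "wz": 0, "jaw": 48}, {"tx": 0, "ty": 0, "tz": 0, "wx": 0, "wy": 0, "wz": 0, "jaw": 48}, {"tx": 0, "ty": 0, "tz": 0, "wx": 0, "wy": 0, "wz": 0, "jaw": 48}, {"tx": 0, "ty": 0, "tz": 0, "wx": 0, "wy": 0, "wz": 0, "jaw": 48}, {"tx": 0, "ty": 0, "tz": -0.02, "wx": 0, "wy": 0, "wz": 0, "jaw": 50}, {"tx": 0, "ty": 0, "tz": -0.05, "wx": 0, "wy": 0, "wz": 0, "jaw": 60}, {"tx": 0, "ty": 0, "tz": -0.085, "wx": 0, "wy": 0, "wz": 0, "jaw": 70}, {"tx": 0, "ty": 0, "tz": -0.09, "wx": 0, "wy": 0, "wz": 0, "jaw": 70}, {"tx": 0, "ty": 0, "tz": -0.09, "wx": 0, "wy": 0, "wz": 0, "jaw": 70}]}}

```text
time_s: 22.18
ee_pos: [527.8, 370.9, 104.5]
tcp_rot: [0.002, -0.079, 0.997, 0.001]
force: [1.0, 0.5, 0.1]
grip_width: 0.698
```

```bash
python3 go.py 493 239 100 90;  python3 - <<'E'
from wm import *
from workcell import arm
d=cam(arm,"wrist","r")
top(d,(245,195),26,195)
E
```

```text
t 22.1833 at [527.8 370.9 104.5] psi 99.0 jaw 0.698 F [1.  0.5 0.1]
  shift [ 0.055  -0.1249  0.0041] w [0.0018 0.0043 0.1573] rows~ 3.3
(245, 195) 1691 cen [526.2 370. ] rect [526.6 370. ] [33.7 34.5] 9.0 circ 526.5 370.3 47.8
```

View pics/wrist_r.png

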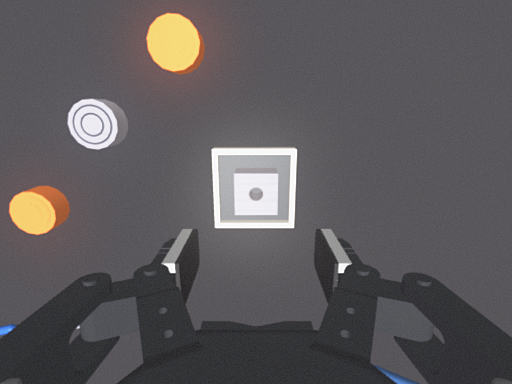

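The gauge block sits in the middle of the square tray. Plate_small is next: the grey disc at (93,123) in this view, with the orange discs at (174,42) and (38,210) left alone.

Request:
{"api": "send_rows", "payload": {"steps": [{"tx": 0.055, "ty": -0.125, "tz": 0.002, "wx": 0, "wy": 0, "wz": 0.08, "jaw": 75}, {"tx": 0.055, "ty": -0.125, "tz": 0.002, "wx": 0, "wy": 0, "wz": 0.157, "jaw": 75}, {"tx": 0.055, "ty": -0.125, "tz": 0.002, "wx": 0, "wy": 0, "wz": 0.157, "jaw": 75}, {"tx": 0.055, "ty": -0.125, "tz": 0.002, "wx": 0, "wy": 0, "wz": 0.157, "jaw": 75}, {"tx": 0.055, "ty": -0.125, "tz": 0.002, "wx": 0, "wy": 0, "wz": 0.157, "jaw": 75}, {"tx": 0.055, "ty": -0.125, "tz": 0.002, "wx": 0, "wy": 0, "wz": 0.157, "jaw": 75}, {"tx": 0.055, "ty": -0.125, "tz": 0.002, "wx": 0, "wy": 0, "wz": 0.157, "jaw": 75}]}}

```text
time_s: 22.82
ee_pos: [491.9, 238.7, 99.0]
tcp_rot: [-0.0, -0.0, 1.0, -0.0]
force: [1.2, 0.2, -0.1]
grip_width: 0.743
```

```bash
python3 - <<'E'
from wm import *
from workcell import arm
d=cam(arm,"wrist","s")
top(d,(250,185),20,195);top(d,(250,185),20,235)
E
python3 go.py 493 239 5 90
```

```text
(250, 185) 475 cen [493.4 239.2] rect [493.6 239.6] [25.7 26.2] 0.1 circ 493.6 239.3 27.0
(250, 185) 203 cen [490.8 238.9] rect [489.9 238.7] [18.5 25.7] 7.6 circ 493.4 239.1 26.0
t 22.8667 at [492. 239.  99.] psi 90.1 jaw 0.75 F [ 0.1  0.  -0.3]
  shift [-0.0011  0.0001  0.094 ] w [-0.0001 -0.0007  0.0009] rows~ 2.3
```

View pics/wrist_s.png

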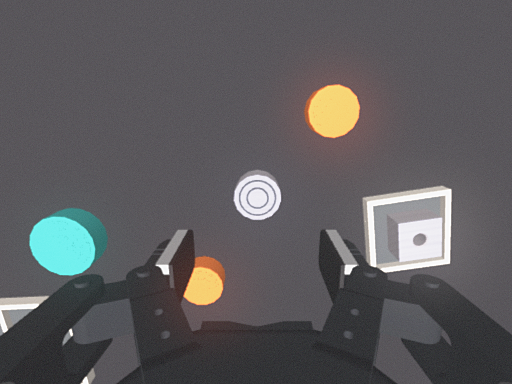

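Request:
{"api": "send_rows", "payload": {"steps": [{"tx": -0.0014, "ty": 0, "tz": 0.035, "wx": 0, "wy": 0, "wz": 0, "jaw": 70}, {"tx": -0.0014, "ty": 0, "tz": 0.065, "wx": 0, "wy": 0, "wz": 0, "jaw": 70}, {"tx": -0.0014, "ty": 0, "tz": 0.085, "wx": 0, "wy": 0, "wz": 0, "jaw": 70}, {"tx": -0.0014, "ty": 0, "tz": 0.094, "wx": 0, "wy": 0, "wz": 0, "jaw": 70}, {"tx": -0.0014, "ty": 0, "tz": 0.094, "wx": 0, "wy": 0, "wz": 0, "jaw": 70}, {"tx": -0.0014, "ty": 0, "tz": 0.094, "wx": 0, "wy": 0, "wz": 0, "jaw": 20}, {"tx": -0.0014, "ty": 0, "tz": 0.094, "wx": 0, "wy": 0, "wz": 0, "jaw": 20}, {"tx": -0.0014, "ty": 0, "tz": 0.094, "wx": 0, "wy": 0, "wz": 0, "jaw": 20}, {"tx": -0.0014, "ty": 0, "tz": 0.094, "wx": 0, "wy": 0, "wz": 0, "jaw": 20}, {"tx": -0.0014, "ty": 0, "tz": 0.094, "wx": 0, "wy": 0, "wz": 0, "jaw": 20}, {"tx": -0.0014, "ty": 0, "tz": 0.094, "wx": 0, "wy": 0, "wz": 0, "jaw": 20}], "force": 60}}

```text
time_s: 23.78
ee_pos: [494.2, 238.7, 7.3]
tcp_rot: [0.001, -0.0, 1.0, 0.001]
force: [-1.1, 1.8, 7.4]
grip_width: 0.415
```

Request:
{"api": "send_rows", "payload": {"steps": [{"tx": 0, "ty": 0, "tz": -0.005, "wx": 0, "wy": 0, "wz": 0, "jaw": 20}, {"tx": 0, "ty": 0, "tz": -0.02, "wx": 0, "wy": 0, "wz": 0, "jaw": 20}, {"tx": 0, "ty": 0, "tz": -0.04, "wx": 0, "wy": 0, "wz": 0, "jaw": 20}, {"tx": 0, "ty": 0, "tz": -0.06, "wx": 0, "wy": 0, "wz": 0, "jaw": 20}, {"tx": 0, "ty": 0, "tz": -0.09, "wx": 0, "wy": 0, "wz": 0, "jaw": 20}, {"tx": 0, "ty": 0, "tz": -0.1, "wx": 0, "wy": 0, "wz": 0, "jaw": 20}, {"tx": 0, "ty": 0, "tz": -0.1, "wx": 0, "wy": 0, "wz": 0, "jaw": 20}]}}

```text
time_s: 24.37
ee_pos: [494.6, 238.7, 109.0]
tcp_rot: [0.003, -0.0, 1.0, 0.001]
force: [0.2, -0.7, -1.4]
grip_width: 0.413
```

```bash
python3 go.py 508 -383.1 110 90;  python3 - <<'E'
from wm import *
from workcell import arm
d=cam(arm,"wrist","t")
E
```

```text
t 24.3667 at [494.6 238.7 109. ] psi 90.0 jaw 0.413 F [ 0.2 -0.7 -1.4]
  shift [-0.0132 -0.6218 -0.0019] w [0.0015 0.0051 0.0003] rows~ 14.9
```

View pics/wrist_t.png

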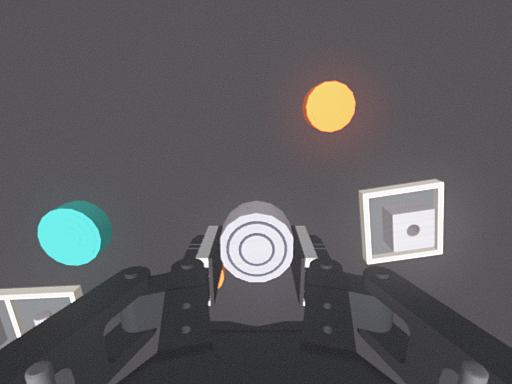

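Request:
{"api": "send_rows", "payload": {"steps": [{"tx": 0, "ty": -0.02, "tz": 0, "wx": 0, "wy": 0, "wz": 0, "jaw": 20}, {"tx": -0.001, "ty": -0.05, "tz": 0, "wx": 0, "wy": 0, "wz": 0, "jaw": 20}, {"tx": -0.013, "ty": -0.622, "tz": 0, "wx": 0, "wy": 0, "wz": 0, "jaw": 20}, {"tx": -0.013, "ty": -0.622, "tz": 0, "wx": 0, "wy": 0, "wz": 0, "jaw": 20}, {"tx": -0.013, "ty": -0.622, "tz": 0, "wx": 0, "wy": 0, "wz": 0, "jaw": 20}, {"tx": -0.013, "ty": -0.622, "tz": 0, "wx": 0, "wy": 0, "wz": 0, "jaw": 20}, {"tx": -0.013, "ty": -0.622, "tz": 0, "wx": 0, "wy": 0, "wz": 0, "jaw": 20}, {"tx": -0.013, "ty": -0.622, "tz": 0, "wx": 0, "wy": 0, "wz": 0, "jaw": 20}, {"tx": -0.013, "ty": -0.622, "tz": 0, "wx": 0, "wy": 0, "wz": 0, "jaw": 20}, {"tx": -0.013, "ty": -0.622, "tz": 0, "wx": 0, "wy": 0, "wz": 0, "jaw": 20}, {"tx": -0.013, "ty": -0.622, "tz": 0, "wx": 0, "wy": 0, "wz": 0, "jaw": 20}, {"tx": -0.013, "ty": -0.622, "tz": 0, "wx": 0, "wy": 0, "wz": 0, "jaw": 20}]}}

```text
time_s: 25.42
ee_pos: [502.1, -230.2, 104.0]
tcp_rot: [-0.001, 0.0, 1.0, 0.0]
force: [2.1, 0.5, -1.9]
grip_width: 0.413
```

Request:
{"api": "send_rows", "payload": {"steps": [{"tx": 0, "ty": 0, "tz": 0, "wx": 0, "wy": 0, "wz": 0, "jaw": 20}, {"tx": 0, "ty": 0, "tz": 0, "wx": 0, "wy": 0, "wz": 0, "jaw": 20}]}}

```text
time_s: 25.58
ee_pos: [502.2, -230.0, 103.6]
tcp_rot: [-0.001, 0.002, 1.0, 0.001]
force: [-0.1, 0.5, -2.8]
grip_width: 0.414
```

```bash
python3 go.py 507.5 -383.1 110 90
```

```text
t 25.5833 at [ 502.2 -230.   103.6] psi 89.8 jaw 0.414 F [-0.1  0.5 -2.8]
  shift [-0.0058 -0.153  -0.0066] w [ 0.0013 -0.0023 -0.0031] rows~ 3.7
```

Request:
{"api": "send_rows", "payload": {"steps": [{"tx": -0.006, "ty": -0.153, "tz": 0, "wx": 0, "wy": 0, "wz": 0, "jaw": 20}, {"tx": -0.006, "ty": -0.153, "tz": 0, "wx": 0, "wy": 0, "wz": 0, "jaw": 20}, {"tx": -0.006, "ty": -0.153, "tz": 0, "wx": 0, "wy": 0, "wz": 0, "jaw": 20}, {"tx": -0.006, "ty": -0.153, "tz": 0, "wx": 0, "wy": 0, "wz": 0, "jaw": 20}, {"tx": -0.006, "ty": -0.153, "tz": 0, "wx": 0, "wy": 0, "wz": 0, "jaw": 20}, {"tx": -0.006, "ty": -0.153, "tz": 0, "wx": 0, "wy": 0, "wz": 0, "jaw": 20}, {"tx": -0.006, "ty": -0.153, "tz": 0, "wx": 0, "wy": 0, "wz": 0, "jaw": 20}]}}

```text
time_s: 26.17
ee_pos: [509.1, -379.9, 104.6]
tcp_rot: [-0.001, -0.0, 1.0, 0.001]
force: [-0.0, 1.4, -1.4]
grip_width: 0.415
```

```bash
python3 go.py 507.5 -383.1 33 90; python3 - <<'E'
from wm import *
from workcell import arm
d=cam(arm,"wrist","u")
E
```

```text
t 26.1667 at [ 509.1 -379.9  104.6] psi 90.0 jaw 0.415 F [-0.   1.4 -1.4]
  shift [ 0.0015 -0.0033  0.0716] w [ 0.0014 -0.0012  0.0009] rows~ 1.7
```

View pics/wrist_u.png

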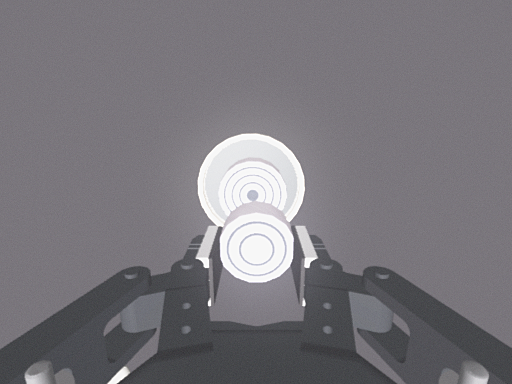

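```bash
python3 - <<'E'
from wm import *
d=load("wrist","u"); print(ray(d,(252.5,195),26))
top(d,(257,250),104.6+12.7,195)
E
python3 go.py 508.5 -384 35 90
```

```text
[[ 508.32133376 -382.78138148]]
(257, 250) 11794 cen [ 487.1 -383.4] rect [ 489.5 -383.9] [49. 74.] 82.8 circ 489.8 -381.5 74.5
t 26.2167 at [ 509.3 -379.7  105. ] psi 90.1 jaw 0.412 F [-0.6 -0.  -1.7]
  shift [ 0.0007 -0.0044  0.07  ] w [ 0.001  -0.0008  0.0014] rows~ 1.7
```

Request:
{"api": "send_rows", "payload": {"steps": [{"tx": 0.0005, "ty": -0.0035, "tz": 0.025, "wx": 0, "wy": 0, "wz": 0, "jaw": 20}, {"tx": 0.0005, "ty": -0.0035, "tz": 0.05, "wx": 0, "wy": 0, "wz": 0, "jaw": 20}, {"tx": 0.0005, "ty": -0.0035, "tz": 0.062, "wx": 0, "wy": 0, "wz": 0, "jaw": 20}, {"tx": 0.0005, "ty": -0.0035, "tz": 0.067, "wx": 0, "wy": 0, "wz": 0, "jaw": 20}, {"tx": 0.0005, "ty": -0.0035, "tz": 0.068, "wx": 0, "wy": 0, "wz": 0, "jaw": 20}, {"tx": 0.0005, "ty": -0.0035, "tz": 0.068, "wx": 0, "wy": 0, "wz": 0, "jaw": 20}, {"tx": 0.0005, "ty": -0.0035, "tz": 0.068, "wx": 0, "wy": 0, "wz": 0, "jaw": 20}]}}

```text
time_s: 26.8
ee_pos: [509.2, -385.1, 39.0]
tcp_rot: [0.001, -0.0, 1.0, -0.001]
force: [-0.2, -0.0, -0.8]
grip_width: 0.417
```

```bash
python3 go.py 508.5 -383.5 33.3 90; python3 - <<'E'
from wm import *
from workcell import arm
d=cam(arm,"wrist","v")
E
```

```text
t 26.8 at [ 509.2 -385.1   39. ] psi 90.0 jaw 0.417 F [-0.2 -0.  -0.8]
  shift [0.0007 0.0016 0.0057] w [-0.0013  0.0013  0.0005] rows~ 0.1
```

View pics/wrist_v.png

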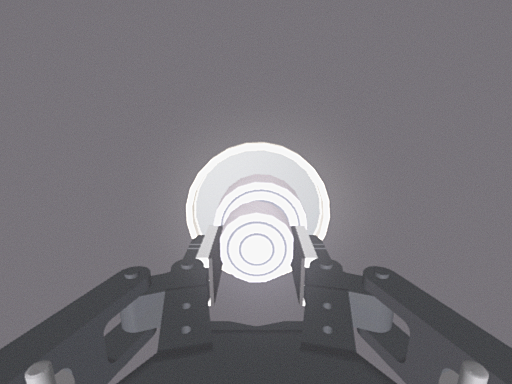

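Request:
{"api": "send_rows", "payload": {"steps": [{"tx": 0.0005, "ty": 0.002, "tz": 0.002, "wx": 0, "wy": 0, "wz": 0, "jaw": 20}, {"tx": 0.0005, "ty": 0.002, "tz": 0.0035, "wx": 0, "wy": 0, "wz": 0, "jaw": 20}, {"tx": 0.0005, "ty": 0.002, "tz": 0.004, "wx": 0, "wy": 0, "wz": 0, "jaw": 20}, {"tx": 0.0005, "ty": 0.002, "tz": 0.004, "wx": 0, "wy": 0, "wz": 0, "jaw": 20}]}}

```text
time_s: 27.18
ee_pos: [508.1, -382.8, 33.5]
tcp_rot: [-0.0, -0.0, 1.0, -0.0]
force: [-0.0, -0.6, -1.2]
grip_width: 0.411
```

Request:
{"api": "send_rows", "payload": {"steps": [{"tx": 0, "ty": 0, "tz": 0.0005, "wx": 0, "wy": 0, "wz": 0, "jaw": 20}, {"tx": 0, "ty": 0, "tz": 0.001, "wx": 0, "wy": 0, "wz": 0, "jaw": 20}, {"tx": 0, "ty": 0, "tz": 0.001, "wx": 0, "wy": 0, "wz": 0, "jaw": 20}]}}

```text
time_s: 27.43
ee_pos: [508.2, -383.0, 33.3]
tcp_rot: [0.0, -0.0, 1.0, -0.0]
force: [-3.2, 2.8, 7.6]
grip_width: 0.416
```

Contact at 33.3, as predicted. Opening gently.

Request:
{"api": "send_rows", "payload": {"steps": [{"tx": 0, "ty": 0, "tz": 0, "wx": 0, "wy": 0, "wz": 0, "jaw": 52}, {"tx": 0, "ty": 0, "tz": 0, "wx": 0, "wy": 0, "wz": 0, "jaw": 58}, {"tx": 0, "ty": 0, "tz": 0, "wx": 0, "wy": 0, "wz": 0, "jaw": 65}, {"tx": 0, "ty": 0, "tz": 0, "wx": 0, "wy": 0, "wz": 0, "jaw": 65}, {"tx": 0, "ty": 0, "tz": -0.02, "wx": 0, "wy": 0, "wz": 0, "jaw": 70}, {"tx": 0, "ty": 0, "tz": -0.05, "wx": 0, "wy": 0, "wz": 0, "jaw": 70}, {"tx": 0, "ty": 0, "tz": -0.085, "wx": 0, "wy": 0, "wz": 0, "jaw": 70}, {"tx": 0, "ty": 0, "tz": -0.1, "wx": 0, "wy": 0, "wz": 0, "jaw": 70}, {"tx": 0, "ty": 0, "tz": -0.1, "wx": 0, "wy": 0, "wz": 0, "jaw": 70}, {"tx": 0, "ty": 0, "tz": -0.1, "wx": 0, "wy": 0, "wz": 0, "jaw": 70}]}}

```text
time_s: 28.27
ee_pos: [508.4, -383.1, 133.3]
tcp_rot: [0.001, -0.0, 1.0, -0.001]
force: [-0.0, -0.5, 0.0]
grip_width: 0.702
```

```bash
python3 - <<'E'
from wm import *
from workcell import arm
d=cam(arm,"wrist","w")
for n in("scene","side"): cam(arm,n,"w")
a=load("scene","w");b=load("side","w")
cv2.imwrite("pics/cs_w.png",cv2.resize(a["pixels"][125:285,95:425],None,fx=2.4,fy=2.4,interpolation=3))
cv2.imwrite("pics/wcrop.png",cv2.resize(d["pixels"][110:260,180:340],None,fx=4,fy=4,interpolation=3))
cv2.imwrite("pics/ss_w.png",cv2.resize(b["pixels"][125:345,130:345],None,fx=2.7,fy=2.7,interpolation=3))
E
```

```text
(no output)
```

View pics/wcrop.png

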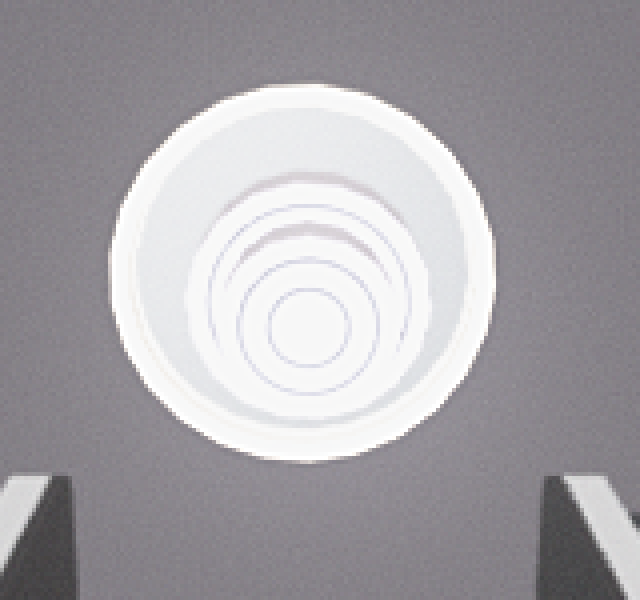

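View pics/cs_w.png

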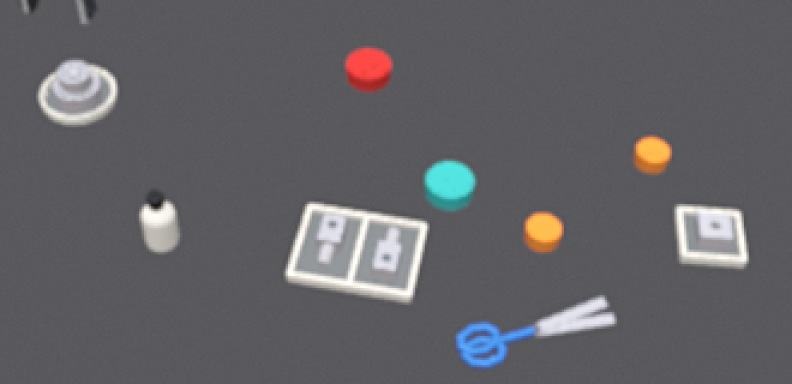

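View pics/ss_w.png

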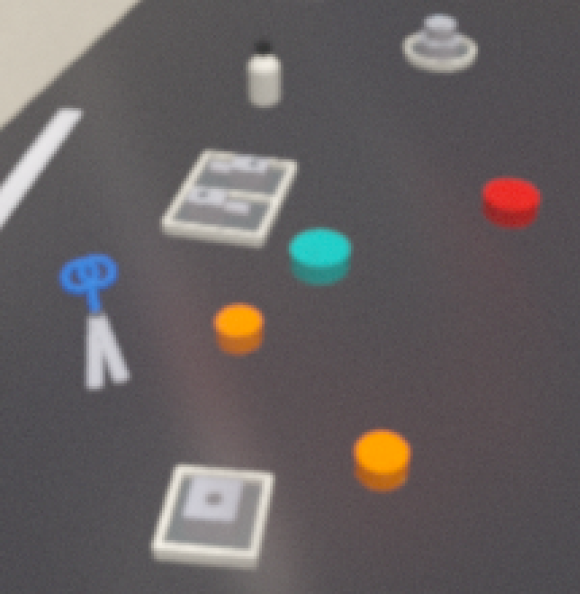

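```bash
python3 - <<'E'
from wm import *
from workcell import arm
d=load("wrist","w"); print("small",ray(d,(257.2,191.8),46),"large",ray(d,(257.5,185),26))
print(np.round(arm.get_state()["joint_vel"],3)); arm.close_job()
E
```

```text
small [[ 507.66229396 -382.48669259]] large [[ 507.22593912 -382.2011093 ]]
[-0.001  0.    -0.002  0.     0.002 -0.001]
the job is handed in; nothing more can be done
```

All five steel parts are put away and the job was handed in at about 28 s of the 106 s allowed. No verdict is reported back. I lowered each part until the wrist force showed contact, then opened the fingers.

| Part | Where it ended up (last check) |
|---|---|
| Large plate | Flat in the dish, about 2 mm from its centre |
| Small plate | On top of the large plate, about 0.5 mm off centre |
| Adapter A | In the −y channel, along it to about 1°, origin within 1 mm of the channel's middle |
| Adapter B | In the +y channel, along it to well under 1°, origin within 1 mm of the channel's middle |
| Gauge block | In the square tray, about 1.5 mm from its centre, square to the walls |

- **Left alone:** in the final scene and side pictures, the scissors, oil bottle, and red, turquoise and orange look-alikes sit where they started. I judged this by eye and did not measure it. The gripper was clear of everything when I handed in.
- **Disagreement:** while holding the large plate and adapter A, the size of the part in the wrist image suggested it had slipped 8 to 9 mm down in the fingers. The adapter's contact height showed no slip, so I used contact heights from then on.
- **Peak force:** the highest wrist force I read was about 29 N, when setting down adapter A.

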